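# Dry lay-up of a ukulele before gluing

### The job

Lay up the ukulele parts dry: on the soundboard, lay the long brace across on the narrow pencilled outline just behind the sound hole and the bridge patch on the wide outline between the brace and the tail end, then stand the brass weight on the middle of the patch. On the neck blank, set the heel block lengthwise on the outline at the foot end, and the dark heel cap lengthwise and centred on top of it. Leave the pail, the bored block and the clamp where they are.

Things in the scene. Friction and masses are not known exactly. Their poses are not given: they have to be found in the camera images.
- soundboard: Pale figure-of-eight plate, 230 mm long, 4 mm thick, fixed to the bench. Origin mid-length on its underside; +x to the narrow neck end (120 mm wide), -x to the wide tail end (156 mm). Dark sound hole, 47 mm, at x=+38 mm. Pencilled on top: brace outline 12 (x) by 118 mm (y), centred at x=0, y=0; patch outline 36 (x) by 82 mm (y), centred at x=-55 mm, y=0.
- neck_blank: Pale maple neck blank, 230 mm long, fixed to the bench. Origin mid-length on its underside; +x to the headstock (70 long, 62 wide, 12 mm thick, four dark dots), -x to the foot. Shaft 48 wide, 16 mm thick, x=-115 (foot) to +55 mm. Heel-block outline pencilled on top, 60 (x) by 44 mm (y), flush with the foot end, centred at x=-85 mm, y=0.
- brace: Long thin pale spruce brace, a stick 10 mm (x) by 116 mm (y) by 14 mm high, about 20 g. Origin at the centre of its underside, z up, lies flat at the start. On its outline its y lies along the soundboard's y (either way round).
- bridge_patch: Bridge patch, a thin flat pale maple plate 34 mm (x) by 80 mm (y) by 6 mm thick, about 20 g. Origin at the centre of its underside, z up, lies flat at the start. On its outline its y lies along the soundboard's y (either way round).
- weight: Turned brass weight, upright: a cylinder 32 mm in diameter and 36 mm high with a small knob on top (22 mm in diameter), 53 mm high in all, about 280 g. Origin at the centre of its underside, z up, stands at the start.
- heel_block: Heel block, a pale maple block 60 mm (x) by 44 mm (y) by 30 mm high, about 60 g. Origin at the centre of its underside, z up, lies flat at the start. On its outline its x lies along the neck's x (either way round).
- heel_cap: Heel cap, a dark wooden plate 50 mm (x) by 38 mm (y) by 9 mm thick, about 20 g. Origin at the centre of its underside, z up, lies flat at the start. On the block its x lies along the block's x (either way round).
- glue_pail: Bystander: open aluminium pail, 110 mm across, 80 mm high, loose, beyond the work. Origin at the centre of its underside.
- bored_block: Bystander: brown wooden block 90 by 90 by 70 mm high with one bored hole in its top, loose, beyond the work. Origin at the centre of its underside.
- clamp: Bystander: steel bar clamp lying flat, bar 220 mm along its y, jaws reaching 70 mm towards -x, 18 mm high, loose, beyond the work. Origin at the middle of the bar, on the bench.
Mind the look-alikes: they are no part of the job. There is more than one size of the brace; the job needs the smallest. Of the things shaped like the heel_cap, the wooden one is meant.

How it is judged:
By the outcome, as a careful person would: the job done as asked, in the order asked, and still so for the second after the job is handed in, with the robot touching nothing.
It also fails if it takes over 120 s, if anything falls off the work surface, if the arm or the gripper's body presses on something with over 40 N, if the wrist force passes 120 N, or if a joint passes its speed limit or range.

### The arm

A 7-joint arm with a two-finger parallel gripper is mounted at the origin on the work surface. World frame = base frame: x ahead of the robot, y to its left, z up, the work surface at z = 0. Lengths are in m, angles in degrees, forces in N, time in s.
With the tool pointing down it reaches from about 0.425 to 0.875 m from the base axis. Payload 4.7 kg.
Tool frame: the origin (TCP) lies between the finger pads; the fingertips stand 8 mm ahead of it and the grasp point (between the pads) lies 11 mm behind it (env.tip_extent is the distance from the TCP to the fingertips, in m); z points along the fingers, y is the line along which they close (so a half turn about z gives the same grasp; the last joint's range is limited). The gripper opens to 87 mm and grips with 3 to 60 N. Pads are 19 mm wide; open, the fingers measure 117 mm over their backs; the gripper's body (75 mm by 190 mm) begins 51 mm behind the grasp point.
Start: joints at [64.463, 18.392, -4.016, 83.108, 1.295, 78.541, -3.26], TCP at [0.288, -0.583, 0.231] pointing down, gripper open.
Joint ranges: [-163.93, 163.93], [-17.29, 119.83], [-79.2, 71.16], [3.27, 140.29], [-89.18, 269.18], [5.43, 117.66], [-154.24, 154.24]. Speed limits (degrees/s): [147.25, 147.25, 180, 180, 180, 180, 180].

### API

Orientations are given as [roll, pitch, yaw] about the fixed x, y, z axes, in that order (R = Rz(yaw) Ry(pitch) Rx(roll)).
In Python, from cell import sensors, vision, workorder, env gives the robot as it stands.
- The arm moves only by the tool drive_tool, never from a script. Its argument "moves" is a list of rows, each an object of numbers: "x", "y", "z": the shift along the tool's x, y, z in mm; "rx", "ry", "rz": the turn, a rotation vector about the tool's x, y, z in rad; "fingers": the closure, from -1 (fully open) to 1 (shut). In form: [{"x": .., "y": .., "z": .., "rx": .., "ry": .., "rz": .., "fingers": ..}, ...]. A call has 1 to 20 rows; each row is the pose to reach, as a shift and turn from the pose commanded when the call began, along the tool's axes at that moment; what a row does not reach only later rows make up. A row lasts 1/8 s, in which the tool goes at most 62.5 mm and 10.7 degrees, less where a joint would pass 70% of its speed; a pose out of reach is approached as far as the arm can. A call with a gripper value outside its range is refused whole. The fingers move at their own pace and stop on an object; "force" is the grip in N (left out, the last holds). Time passes only in rows, so rows that repeat a pose let the fingers close. It gives the time, the measured TCP pose, the force, the opening and the grip force at its end, in the units of the state.
- sensors.get_obs(): the state, without advancing time (a new reading comes with each control period).
- vision.read_camera(name): name is "side" or "top" or "wrist"; returns a dict with "image" (420x560x3 uint8, red, green, blue), "fx", "fy", "cx", "cy" (pixels), "k1" (the pictures are not rectified: a ray, as slopes to the right and down, at radius r is drawn at 1 + k1 r^2 times it, then the intrinsics apply), "R" (3x3) and "t" (3): a world point X has camera coordinates R X + t. Camera axes: x right, y down, z forward; pixel columns grow to the right and rows downward; lengths in m; the calibration is good to about 2 mm. A picture is of the moment at which its call begins. There is no depth.
- workorder.sign_off(): hands the job in; it is judged then, once.
The state is a dict: "time_s": time; "qpos": joint angles; "joint_velocities": joint speeds; "effort": joint torques, N m; "tool_pos": TCP position; "tool_rot": TCP orientation; "force": force on the tool from outside, world axes, zero at the start; "wrist_torque": the same for the moment, N m; "grip_width": finger opening in m; "grasp_force": force on a finger pad.
Only numpy, scipy, OpenCV 4.12 (cv2) and the standard library are available. Lean on these libraries where they do the work, as an engineer would, in place of code of your own. Each camera call takes 0.05 s, during which the arm holds its last target. There are 200 camera calls.

## Working session

There is one attempt and no reset: what is moved stays moved. The work goes in short steps, Python scripts to look and compute and a tool call to move; the robot and the scene stay as the last step left them, time stands still between calls to the robot, and variables do not carry over. Pictures are saved under pics/ and viewed, at most 14 in all, crops included, and the job is handed in when it is done.

Besides the shell and the picture viewer there is one more tool, called after "Call:" as name(argument=value, ...) on one line, values as JSON. drive_tool: Moves the arm, as the interface text tells. Its arguments: {"type":"object","properties":{"moves":{"type":"array"},"force":{"type":"number"}},"required":["moves"]}

```bash
ls; mkdir -p pics; python3 - <<'E'
from cell import sensors, vision, workorder, env
import cv2
print(sensors.get_obs(), env.tip_extent)
for n in ("top","side"):
    d=vision.read_camera(n); cv2.imwrite(f"pics/{n}0.png",cv2.resize(d["image"][:,:,::-1],(784,588),interpolation=cv2.INTER_CUBIC))
    print(n,{k:d[k] for k in d if k!="image"})
E
```

```text
pics
{'time_s': 0.0, 'qpos': array([64.46472019, 18.43944841, -4.01610769, 83.17642736,  1.29611879,
       78.54040691, -3.2587974 ]), 'joint_velocities': array([ 0.00313972,  0.05300337, -0.05328421, -0.04475808,  0.03847086,
        0.01766296, -0.06471461]), 'effort': array([ 7.86731380e-05, -4.91294825e+01, -4.04103007e-01, -3.12531710e+01,
       -6.40001404e-02,  4.37933556e-02,  1.90544711e-04]), 'tool_pos': array([ 0.28814548, -0.58202972,  0.22944382]), 'tool_rot': array([-1.79889028e+02,  6.72570197e-03,  2.63470425e+01]), 'force': array([-0.67786153, -0.47130413, -0.42768555]), 'wrist_torque': array([ 0.06257087,  0.04567813, -0.04523231]), 'grasp_force': 0.0, 'grip_width': 0.08673958461016394} 0.008
top {'fx': 471.1379772802555, 'fy': 471.1379772802555, 'cx': 268.757073503296, 'cy': 208.95490923647458, 'k1': 0.014323596010924974, 'R': array([[ 2.09051848e-02, -9.99779500e-01,  1.98086095e-03],
       [-9.97677593e-01, -2.09896197e-02, -6.47985848e-02],
       [ 6.48258743e-02, -6.21634190e-04, -9.97896397e-01]]), 't': array([0.05783724, 0.5206766 , 1.41425561])}
side {'fx': 440.86460859523476, 'fy': 440.86460859523476, 'cx': 275.58857756703696, 'cy': 208.0290197440542, 'k1': -0.04191893136004721, 'R': array([[-0.97934635, -0.20210523,  0.00584803],
       [-0.14012261,  0.65757631, -0.74024256],
       [ 0.14576137, -0.72577329, -0.67231448]]), 't': array([0.53065434, 0.06810862, 1.25340807])}
```

View pics/top0.png

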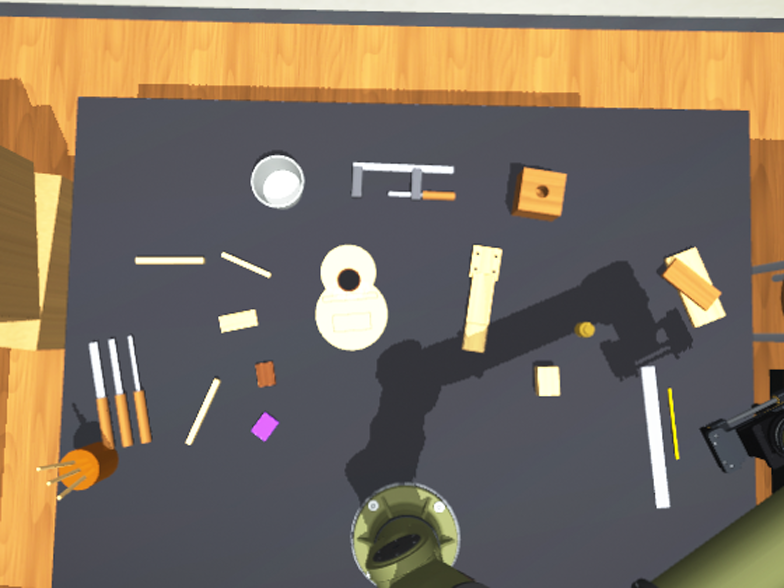

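View pics/side0.png

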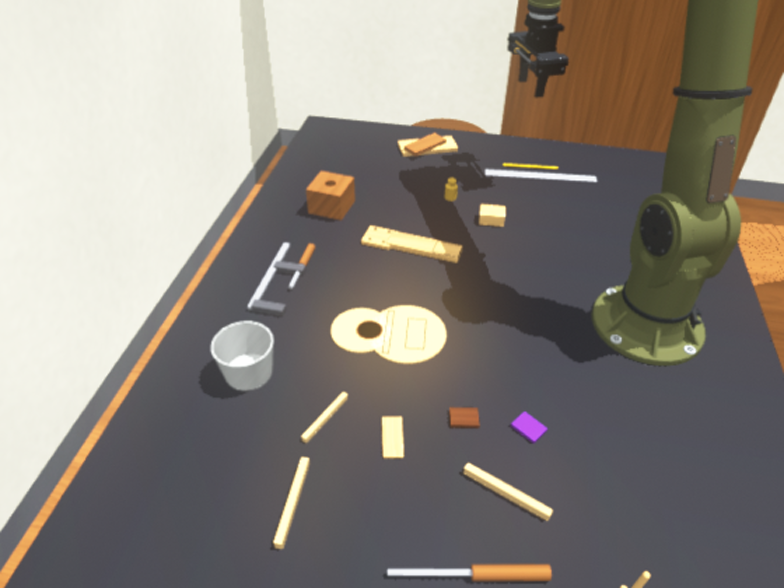

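The top view (784-px scale) shows the small brace at (246,264), with the two longer ones as decoys. The patch is at (238,321), the wooden cap at (264,374) and the purple decoy at (264,427). The weight is at (586,329), the heel block at (547,381), the soundboard at (350,300) and the neck at (480,300), with its foot near (475,348).

```bash
cat > h.py <<'E'
import numpy as np, cv2
from scipy.optimize import minimize
from scipy.spatial.transform import Rotation as Rn
from cell import sensors, vision, workorder, env
def grab(n,save=None):
    d=vision.read_camera(n)
    if save: cv2.imwrite(f"pics/{save}.png",cv2.resize(d["image"][:,:,::-1],(784,588),interpolation=cv2.INTER_CUBIC))
    return d
def proj(d,X):
    c=np.atleast_2d(X)@d["R"].T+d["t"]; s=c[:,:2]/c[:,2:]
    s=s*(1+d["k1"]*(s**2).sum(1,keepdims=True))
    return s*[d["fx"],d["fy"]]+[d["cx"],d["cy"]]
def ray(d,uv,z):
    p=(np.atleast_2d(uv)-[d["cx"],d["cy"]])/[d["fx"],d["fy"]]; s=p.copy()
    for _ in range(10): s=p/(1+d["k1"]*(s**2).sum(1,keepdims=True))
    w=np.c_[s,np.ones(len(s))]@d["R"]; C=-d["R"].T@d["t"]
    return C+w*((z-C[2])/w[:,2])[:,None]
def blob(d,uv,box=60,tol=None,f=None):
    """mask of component at uv: brighter/more saturated than the bench"""
    im=d["image"].astype(int)
    m=((im.max(2)>105) if f is None else f(im)).astype(np.uint8)
    n,l=cv2.connectedComponents(m,connectivity=4)
    return (l==l[int(round(uv[1])),int(round(uv[0]))]).astype(np.uint8)
def boxpts(L,W,H,x,y,a,z0=0):
    c,s=np.cos(a),np.sin(a)
    P=np.array([[i*L/2,j*W/2,k] for i in(-1,1) for j in(-1,1) for k in(z0,z0+H)])
    return P@np.array([[c,s,0],[-s,c,0],[0,0,1]])+[x,y,0]
def fitbox(d,mask,dims,z0=0,pts=None):
    """fit x,y,yaw so the projected hull overlaps the mask; returns x,y,yaw deg,IoU"""
    L,W,H=dims; K=8
    ys,xs=np.nonzero(mask); x0,y0,x1,y1=xs.min()-8,ys.min()-8,xs.max()+9,ys.max()+9
    mm=mask[max(y0,0):y1,max(x0,0):x1].astype(float); o=np.array([max(x0,0),max(y0,0)])
    def ov(p):
        q=cv2.convexHull(proj(d,boxpts(L,W,H,*p,z0)).astype(np.float32)).reshape(-1,2)
        M=np.zeros((mm.shape[0]*K,mm.shape[1]*K),np.uint8)
        cv2.fillPoly(M,[np.round(((q-o+.5)*K-.5)*16).astype(np.int32)],255,shift=4)
        M=cv2.resize(M,mm.shape[::-1],interpolation=cv2.INTER_AREA)/255.
        return -np.minimum(M,mm).sum()/np.maximum(M,mm).sum()
    c=ray(d,[[xs.mean(),ys.mean()]],z0+H*.6)[0]; best=None
    for a in np.radians(np.arange(0,180,15)):
        v=ov([c[0],c[1],a])
        if best is None or v<best[0]: best=(v,a)
    r=None; p=[c[0],c[1],best[1]]
    for s in(.005,.002):
        r=minimize(ov,p,method="Nelder-Mead",options=dict(initial_simplex=np.array([p]*4)+np.array([[0,0,0],[s,0,0],[0,s,0],[0,0,s*30]]),xatol=1e-5,fatol=1e-5)); p=r.x
    return np.round([r.x[0]*1e3,r.x[1]*1e3,np.degrees(r.x[2]),-r.fun],2)
E
python3 - <<'E'
from h import *
d=grab("top")
k=1/1.4
red=lambda im:(im[...,0]>im[...,2]+40)&(im[...,0]>90)
for n,uv,dim,f in [("brace",(246,264),(.010,.116,.014),None),("patch",(238,321),(.034,.08,.006),None),("cap",(264,374),(.05,.038,.009),red),
  ("block",(548,381),(.06,.044,.03),None),("weight",(586,329),(.032,.032,.036),red),
  ("b2",(170,260),(.010,.158,.014),None),("b3",(203,411),(.010,.158,.014),None)]:
    m=blob(d,np.array(uv)*k,f=f); print(n,m.sum(),fitbox(d,m,dim))
m=blob(d,np.array((350,310))*k); c=cv2.findContours(m,0,1)[0][0].reshape(-1,2)
print("sb",c.min(0),c.max(0),ray(d,np.array([[349,310]])*k,.004))
w=ray(d,c,.004); cc=w.mean(0); U,S,V=np.linalg.svd(w-cc); q=(w-cc)@V.T; print(cc,V[0],np.ptp(q,0))
# sound hole, neck
print("hole",ray(d,np.array([[348.5,280]])*k,.004),"patch",ray(d,np.array([[351,322]])*k,.004))
print("neck foot/head",ray(d,np.array([[474,350],[488,246]])*k,.016))
w=grab("wrist","w0"); o=sensors.get_obs(); T=Rn.from_euler("xyz",o["tool_rot"],degrees=True).as_matrix()
print("wrist cam in tool",T.T@(-w["R"].T@w["t"]-o["tool_pos"]),(w["R"]@T).round(3),w["fx"],w["cx"],w["cy"])
E
```

```text
brace 178 [576.47 356.55 157.42   0.77]
patch 347 [453.29 369.39  13.04   0.88]
cap 226 [339.03 306.43  10.09   0.93]
block 382 [ 337.81 -302.79    4.08    0.94]
weight 132 [ 4.4981e+02 -3.8126e+02  2.3000e-01  8.2000e-01]
b2 302 [581.96 525.48   1.53   0.66]
b3 292 [258.17 437.17  67.26   0.75]
sb [225 174] [277 250] [[0.48069864 0.1274888  0.004     ]]
[0.50758261 0.12638322 0.004     ] [-0.99528772 -0.09696576 -0.        ] [0.23417913 0.16007906 0.        ]
hole [[0.54643071 0.13013559 0.004     ]] patch [[0.45459746 0.12250628 0.004     ]]
neck foot/head [[ 0.3995769  -0.1447741   0.016     ]
 [ 0.62619728 -0.17273688  0.016     ]]
wrist cam in tool [ 0.07618854  0.00069759 -0.15327028] [[ 0.     1.    -0.   ]
 [-0.961 -0.    -0.275]
 [-0.275  0.     0.961]] 353.36600152962774 280.31871753838 213.50430763632718
```

```bash
cat >> h.py <<'E'
def go(*tg):
    """print tool-frame shifts (mm) and rz (rad) from the present measured pose to [x,y,z mm, yaw deg]s"""
    o=sensors.get_obs(); T=Rn.from_euler("xyz",o["tool_rot"],degrees=True)
    p=o["tool_pos"]*1e3
    print("at",p.round(1),o["tool_rot"].round(2),"t",round(o["time_s"],2),"q7",o["qpos"][6].round(1),"grip",round(o["grip_width"]*1e3,1),"F",o["force"].round(1))
    for x,y,z,a in tg:
        rv=(T.inv()*Rn.from_euler("xyz",[180,0,a],degrees=True)).as_rotvec()
        print((x,y,z,a),"shift",T.inv().apply(np.array([x,y,z])-p).round(1),"rot",rv.round(4))
E
python3 -c "
from h import *
go((430,-270,260,0))"
```

```text
at [ 288.3 -582.2  229.9] [-179.93    0.     26.35] t 0.2 q7 -3.3 grip 87.2 F [ 0.3 -0.3 -0.8]
(430, -270, 260, 0) shift [ 265.6 -216.9  -29.9] rot [-1.100e-03  3.000e-04  4.599e-01]
```

Call:
drive_tool(moves=[{"x": 60,"y": -40,"z": -30,"rz": 0.1},{"x": 110,"y": -80,"z": -30,"rz": 0.25},{"x": 160,"y": -125,"z": -30,"rz": 0.4},{"x": 210,"y": -170,"z": -30,"rz": 0.46},{"x": 265,"y": -217,"z": -30,"rz": 0.46},{"x": 265,"y": -217,"z": -30,"rz": 0.46},{"x": 265,"y": -217,"z": -30,"rz": 0.46},{"x": 265,"y": -217,"z": -30,"rz": 0.46}])

```text
invalid input at $.moves[0]: expected keys x, y, z, rx, ry, rz, fingers
```

```bash
python3 -c "
from h import *
grab('wrist','wA'); go((450,250,260,0))"
```

```text
at [ 288.3 -582.3  230.1] [-179.95    0.     26.34] t 0.25 q7 -3.3 grip 87.1 F [ 0.3 -0.2  0.2]
(450, 250, 260, 0) shift [ 514.3 -674.1  -29.4] rot [-8.000e-04  3.000e-04  4.598e-01]
```

View pics/wA.png

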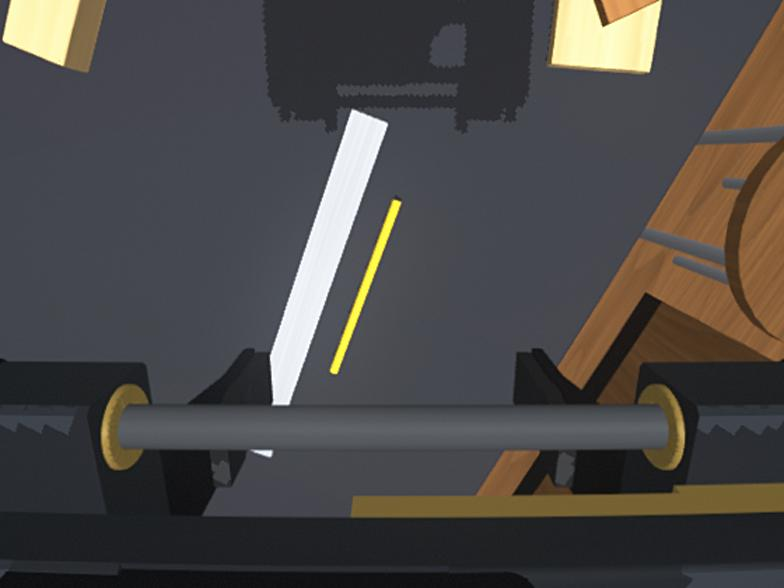

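The move was refused because a row needs every key. The wrist picture (taken at the start pose) shows the gripper hiding rows below about 350, so things are best viewed ahead along tool +x. I'll view with yaw 180.

```bash
python3 -c "
from h import *
go((540,-270,290,180))
w=grab('wrist'); 
print(ray(w,[[280,240],[280,120],[280,5],[5,120],[555,120]],0.02).round(3)*1e3)"
```

```text
at [ 288.3 -582.3  230.1] [-179.95    0.     26.34] t 0.25 q7 -3.3 grip 87.1 F [ 0.3 -0.2  0.2]
(540, -270, 290, 180) shift [ 364.2 -168.2  -59.8] rot [-4.0000e-04 -1.1000e-03 -2.6818e+00]
[[ 236. -608.   20.]
 [ 350. -552.   20.]
 [ 444. -506.   20.]
 [ 228. -299.   20.]
 [ 477. -803.   20.]]
```

Call:
drive_tool(moves=[{"x": 40,"y": -20,"z": -60,"rx": 0,"ry": 0,"rz": -0.18,"fingers": -1},{"x": 80,"y": -40,"z": -60,"rx": 0,"ry": 0,"rz": -0.36,"fingers": -1},{"x": 120,"y": -60,"z": -60,"rx": 0,"ry": 0,"rz": -0.54,"fingers": -1},{"x": 160,"y": -80,"z": -60,"rx": 0,"ry": 0,"rz": -0.72,"fingers": -1},{"x": 200,"y": -100,"z": -60,"rx": 0,"ry": 0,"rz": -0.9,"fingers": -1},{"x": 240,"y": -120,"z": -60,"rx": 0,"ry": 0,"rz": -1.08,"fingers": -1},{"x": 270,"y": -140,"z": -60,"rx": 0,"ry": 0,"rz": -1.26,"fingers": -1},{"x": 292,"y": -160,"z": -60,"rx": 0,"ry": 0,"rz": -1.44,"fingers": -1},{"x": 292,"y": -204,"z": -60,"rx": 0,"ry": 0,"rz": -1.62,"fingers": -1},{"x": 292,"y": -204,"z": -60,"rx": 0,"ry": 0,"rz": -1.8,"fingers": -1},{"x": 292,"y": -204,"z": -60,"rx": 0,"ry": 0,"rz": -1.98,"fingers": -1},{"x": 292,"y": -204,"z": -60,"rx": 0,"ry": 0,"rz": -2.16,"fingers": -1},{"x": 292,"y": -204,"z": -60,"rx": 0,"ry": 0,"rz": -2.34,"fingers": -1},{"x": 292,"y": -204,"z": -60,"rx": 0,"ry": 0,"rz": -2.52,"fingers": -1},{"x": 292,"y": -204,"z": -60,"rx": 0,"ry": 0,"rz": -2.682,"fingers": -1},{"x": 292,"y": -204,"z": -60,"rx": 0,"ry": 0,"rz": -2.682,"fingers": -1},{"x": 292,"y": -204,"z": -60,"rx": 0,"ry": 0,"rz": -2.682,"fingers": -1}])

```text
time_s: 2.42
tool_pos: [0.4595, -0.2701, 0.2906]
tool_rot: [-180.0, -0.0, 179.9]
force: [0.1, 0.5, 0.1]
grip_width: 0.0867
grasp_force: 0.0
```

```bash
python3 -c "
from h import *
grab('wrist','wA'); go((540,240,320,180))"
```

```text
at [ 459.6 -270.1  290.6] [-179.99    0.    179.89] t 2.48 q7 116.0 grip 87.1 F [-0.8 -0.3 -0.1]
(540, 240, 320, 180) shift [-79.5 510.3 -29.5] rot [-0.0001  0.     -0.0019]
```

View pics/wA.png

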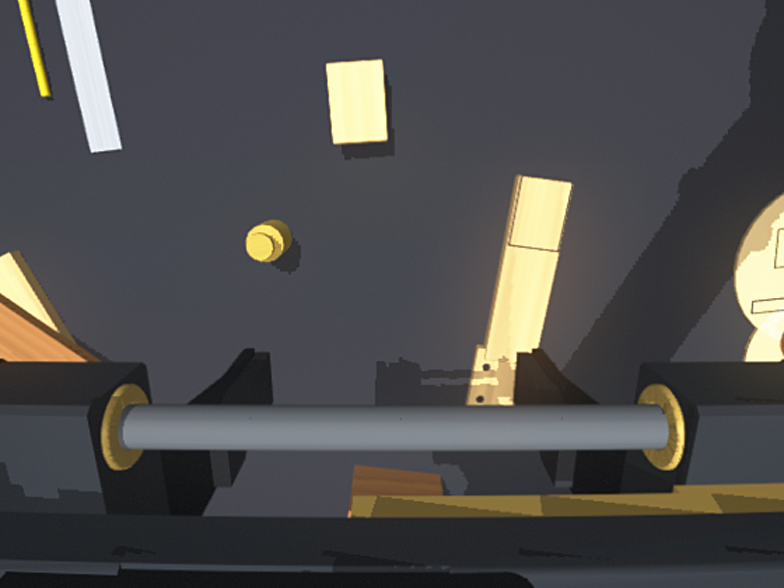

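The block's top face spans (327,62)–(386,143). The weight's knob is at (262,247) and the neck foot outline is roughly (516,178), (572,183), (558,251), (508,246). Next I'll move to the soundboard side and measure this frame from a re-read.

```bash
python3 - <<'E'
from h import *
d=grab("wrist"); np.savez("wA.npz",**d); k=1/1.4
print("block",fitbox(d,blob(d,np.array((355,100))*k),(.06,.044,.03)))
im=d["image"]; c=im[110:190,345:425,::-1]
cv2.imwrite("pics/cA.png",cv2.resize(c,(600,600),interpolation=cv2.INTER_CUBIC)[:, :])
red=lambda im:(im[...,0]>im[...,2]+50)&(im[...,0]>90)
m=blob(d,np.array((262,247))*k,f=red); ys,xs=np.nonzero(m); print(xs.min(),xs.max(),ys.min(),ys.max(),m.sum())
# cylinder+knob silhouette fit
from scipy.optimize import minimize
t=np.linspace(0,2*np.pi,60); C=np.c_[np.cos(t),np.sin(t)]
def ov(p):
    M=np.zeros((420*4,560*4),np.uint8)
    for r,z0,z1 in((.016,0,.036),(.011,.036,.053)):
        P=np.r_[np.c_[C*r+p,0*t+z0],np.c_[C*r+p,0*t+z1]]
        q=cv2.convexHull(proj(d,P).astype(np.float32)).reshape(-1,2)
        cv2.fillPoly(M,[np.round(((q+.5)*4-.5)*16).astype(np.int32)],255,shift=4)
    M=cv2.resize(M,(560,420),interpolation=cv2.INTER_AREA)/255.
    return -np.minimum(M,m).sum()/np.maximum(M,m).sum()
p=ray(d,np.array([[262,247]])*k,.045)[0,:2]
r=minimize(ov,p,method="Nelder-Mead",options=dict(initial_simplex=[p,p+[.004,0],p+[0,.004]])); print("weight",r.x*1e3,r.fun)
E
```

```text
block [ 342.   -298.9     3.11    0.98]
175 207 157 186 738
weight [ 453.16754167 -378.17117393] -0.9335716945996274
```

View pics/cA.png

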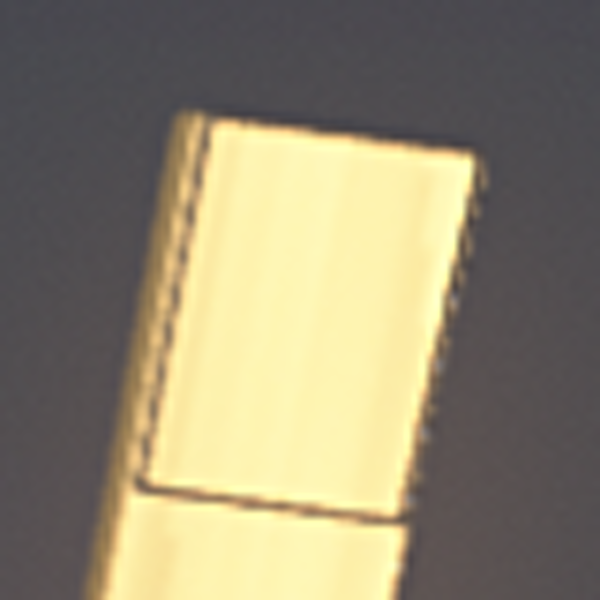

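Call:
drive_tool(moves=[{"x": -30,"y": 60,"z": -30,"rx": 0,"ry": 0,"rz": 0,"fingers": -1},{"x": -60,"y": 120,"z": -30,"rx": 0,"ry": 0,"rz": 0,"fingers": -1},{"x": -80,"y": 180,"z": -30,"rx": 0,"ry": 0,"rz": 0,"fingers": -1},{"x": -80,"y": 240,"z": -30,"rx": 0,"ry": 0,"rz": 0,"fingers": -1},{"x": -80,"y": 300,"z": -30,"rx": 0,"ry": 0,"rz": 0,"fingers": -1},{"x": -80,"y": 360,"z": -30,"rx": 0,"ry": 0,"rz": 0,"fingers": -1},{"x": -80,"y": 420,"z": -30,"rx": 0,"ry": 0,"rz": 0,"fingers": -1},{"x": -80,"y": 470,"z": -30,"rx": 0,"ry": 0,"rz": 0,"fingers": -1},{"x": -80,"y": 510,"z": -30,"rx": 0,"ry": 0,"rz": 0,"fingers": -1},{"x": -80,"y": 510,"z": -30,"rx": 0,"ry": 0,"rz": 0,"fingers": -1},{"x": -80,"y": 510,"z": -30,"rx": 0,"ry": 0,"rz": 0,"fingers": -1},{"x": -80,"y": 510,"z": -30,"rx": 0,"ry": 0,"rz": 0,"fingers": -1}])

```text
time_s: 4.03
tool_pos: [0.5402, 0.2381, 0.3204]
tool_rot: [-179.9, 0.0, 179.8]
force: [-0.3, -0.3, 1.2]
grip_width: 0.0873
grasp_force: 0.0
```

```bash
python3 - <<'E'
from h import *
d=grab('wrist','wB'); np.savez("wB.npz",**d); go((576,356,100,180))
E
```

```text
at [540.1 238.2 320.5] [-1.7995e+02  2.0000e-02  1.7984e+02] t 4.08 q7 54.9 grip 86.7 F [-0.5 -0.1 -0.1]
(576, 356, 100, 180) shift [-35.5 118.1 220.4] rot [-0.0009  0.0003 -0.0028]
```

View pics/wB.png

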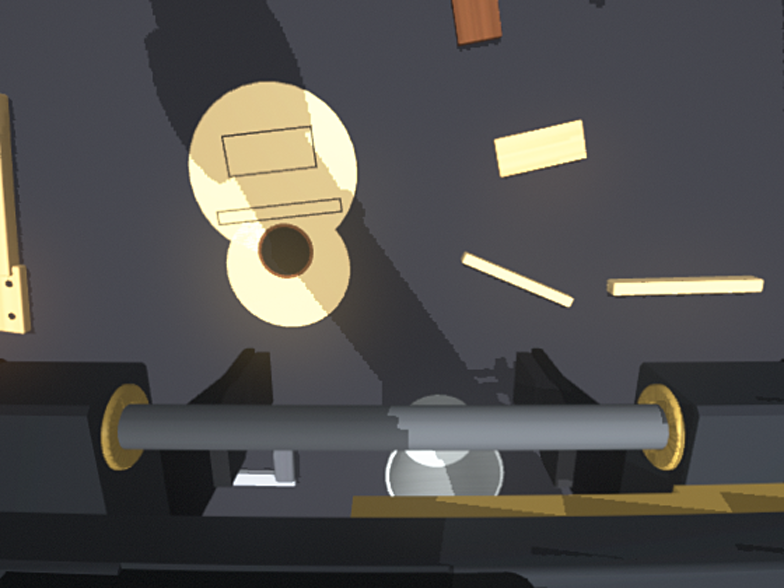

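The wrist view shows the soundboard outlines: patch at (222,137)–(316,167) and brace at (217,212)–(342,205). The hole is at (286,250). The patch is at (541,148), the small brace at (517,280), the long brace at (685,286), and the cap at (477,20) is cut off. Next I'll fit the outlines by line darkness.

```bash
cat >> h.py <<'E'
def rect(cx,cy,L,W,z,n=60,sides=(0,1,2,3)):
    c=np.array([[L/2,W/2],[-L/2,W/2],[-L/2,-W/2],[L/2,-W/2],[L/2,W/2]])+[cx,cy]
    return np.vstack([np.c_[c[i]+(c[i+1]-c[i])*np.linspace(.03,.97,n)[:,None],np.full(n,z)] for i in sides])
def fitlines(d,P,p0):
    """x,y (m), yaw (rad) placing model points P on thin dark lines (black-hat response)"""
    g=cv2.cvtColor(d["image"],cv2.COLOR_RGB2GRAY)
    b=cv2.morphologyEx(g,cv2.MORPH_BLACKHAT,np.ones((5,5),np.uint8)).astype(np.float32)
    best=None
    for s in(2.5,.8):
        B=cv2.GaussianBlur(b,(0,0),s)
        def f(p):
            c,q=np.cos(p[2]),np.sin(p[2])
            X=np.c_[P[:,0]*c-P[:,1]*q+p[0],P[:,0]*q+P[:,1]*c+p[1],P[:,2]]
            u=proj(d,X).astype(np.float32)
            return -float(cv2.remap(B,u[:,:1],u[:,1:],1).mean())
        for e in(.008,.003):
            p0=minimize(f,p0,method="Nelder-Mead",options=dict(initial_simplex=np.array([p0]*4)+np.array([[0,0,0],[e,0,0],[0,e,0],[0,0,8*e]]),xatol=1e-5,fatol=1e-4)).x
    return np.round([p0[0]*1e3,p0[1]*1e3,np.degrees(p0[2]),f(p0)],2)
SB=np.vstack([rect(0,0,.012,.118,.004),rect(-.055,0,.036,.082,.004)])
NK=rect(-.085,0,.06,.044,.016,sides=(0,1,3))
E
python3 - <<'E'
from h import *
k=1/1.4
B=dict(np.load("wB.npz")); A=dict(np.load("wA.npz"))
print("sb",fitlines(B,SB,[.507,.127,.08]),"hole model px",)
for n,uv,dim in[("patch",(541,148),(.034,.08,.006)),("brace",(517,280),(.010,.116,.014)),("long?",(685,288),(.01,.158,.014))]:
    print(n,fitbox(B,blob(B,np.array(uv)*k),dim))
print("cap part",ray(B,np.array([[460,45],[500,38]])*k,.009))
print("neck",fitlines(A,NK,[.513,-.159,-.12]))
T=grab("top"); print("top sb",fitlines(T,SB,[.507,.127,.08]),"side",fitlines(grab("side"),SB,[.507,.127,.08]))
E
```

```text
sb [513.76 129.62   5.83 -60.38] hole model px
patch [456.81 372.27  13.04   0.95]
brace [579.46 357.93 157.12   0.94]
long? [585.45 526.27   0.93   0.77]
cap part [[0.37150042 0.29573529 0.009     ]
 [0.36580052 0.32999173 0.009     ]]
neck [ 515.54 -154.72   -7.57  -23.11]
top sb [507.2  137.3   15.61 -13.7 ] side [511.26 128.19   5.37 -18.4 ]
```

```bash
python3 - <<'E'
from h import *
go((578,356,250,67.1))
E
```

```text
at [539.9 238.6 320.6] [-1.7997e+02  2.0000e-02  1.7988e+02] t 4.17 q7 54.9 grip 87.2 F [-0.5 -0.3  0.4]
(578, 356, 250, 67.1) shift [-37.8 117.5  70.6] rot [-0.0000e+00  7.0000e-04  1.9684e+00]
```

Call:
drive_tool(moves=[{"x": -5,"y": 15,"z": 0,"rx": 0,"ry": 0,"rz": 0.18,"fingers": -1},{"x": -10,"y": 30,"z": 10,"rx": 0,"ry": 0,"rz": 0.36,"fingers": -1},{"x": -15,"y": 45,"z": 20,"rx": 0,"ry": 0,"rz": 0.54,"fingers": -1},{"x": -20,"y": 60,"z": 30,"rx": 0,"ry": 0,"rz": 0.72,"fingers": -1},{"x": -25,"y": 75,"z": 40,"rx": 0,"ry": 0,"rz": 0.9,"fingers": -1},{"x": -30,"y": 90,"z": 50,"rx": 0,"ry": 0,"rz": 1.08,"fingers": -1},{"x": -38,"y": 105,"z": 60,"rx": 0,"ry": 0,"rz": 1.26,"fingers": -1},{"x": -38,"y": 117,"z": 70,"rx": 0,"ry": 0,"rz": 1.44,"fingers": -1},{"x": -38,"y": 117,"z": 70,"rx": 0,"ry": 0,"rz": 1.62,"fingers": -1},{"x": -38,"y": 117,"z": 70,"rx": 0,"ry": 0,"rz": 1.8,"fingers": -1},{"x": -38,"y": 117,"z": 70,"rx": 0,"ry": 0,"rz": 1.968,"fingers": -1},{"x": -38,"y": 117,"z": 70,"rx": 0,"ry": 0,"rz": 1.968,"fingers": -1},{"x": -38,"y": 117,"z": 70,"rx": 0,"ry": 0,"rz": 1.968,"fingers": -1}])

```text
time_s: 5.8
tool_pos: [0.5776, 0.3566, 0.2505]
tool_rot: [180.0, 0.0, 67.4]
force: [-0.0, -0.2, -0.4]
grip_width: 0.0869
grasp_force: 0.0
```

```bash
python3 - <<'E'
from h import *
d=grab("wrist","wC"); np.savez("wC.npz",**d)
u=proj(d,[[.578,.357,.014],[.455,.371,.006],[.339,.306,.009]]); print(u)
for n,q,dim in[("brace",u[0],(.010,.116,.014)),("patch",u[1],(.034,.08,.006))]:
    if 0<q[0]<560 and 0<q[1]<250: m=blob(d,q); print(n,m.sum(),fitbox(d,m,dim))
go((578,356,60,67.1))
E
```

```text
[[279.45650661 181.81624929]
 [178.00430056 209.53735698]
 [119.29901653 290.6145551 ]]
brace 1134 [579.45 358.19 157.67   0.83]
patch 6106 [4.5507e+02 3.6497e+02 6.4900e+00 3.2000e-01]
at [577.5 356.7 250.5] [-180.      0.     67.36] t 5.85 q7 -64.9 grip 87.2 F [ 0.  -0.9 -0.6]
(578, 356, 60, 67.1) shift [ -0.4   0.7 190.5] rot [-0.      0.      0.0045]
```

```bash
python3 - <<'E'
from h import *
d=grab("wrist"); u=proj(d,[[.579,.358,.014]])[0]; m=blob(d,u); ys,xs=np.nonzero(m); print(xs.min(),xs.max(),ys.min(),ys.max())
T=grab("top"); B=dict(np.load("wB.npz"))
im=T["image"].astype(int); g=((im.max(2)>130)&(im.max(2)-im.min(2)<25))
n,l,st,ce=cv2.connectedComponentsWithStats(g.astype(np.uint8)); i=l[135,203]; 
pts=np.argwhere(l==i)[:,::-1]; print(st[i],cv2.minEnclosingCircle(pts.astype(np.float32)))
c,r=cv2.minEnclosingCircle(pts.astype(np.float32)); print("pail rim/base",ray(T,[c],.08),ray(T,[c],.04),r*1.36/471)
go((579.4,358,14,67.6),(579.4,358,60,67.6))
E
```

```text
275 285 127 230
[ 179  111   39   38 1170] ((198.36521911621094, 129.6086883544922), 19.913166046142578)
pail rim/base [[0.74400356 0.28001521 0.08      ]] [[0.75330605 0.2861807  0.04      ]] 0.057498738477184515
at [577.5 356.8 250.5] [-180.      0.     67.32] t 5.95 q7 -64.9 grip 87.1 F [-0.9 -0.6 -0.7]
(579.4, 358, 14, 67.6) shift [  1.9   1.3 236.5] rot [-0.      0.     -0.0049]
(579.4, 358, 60, 67.6) shift [  1.9   1.3 190.5] rot [-0.      0.     -0.0049]
```

View pics/wC.png

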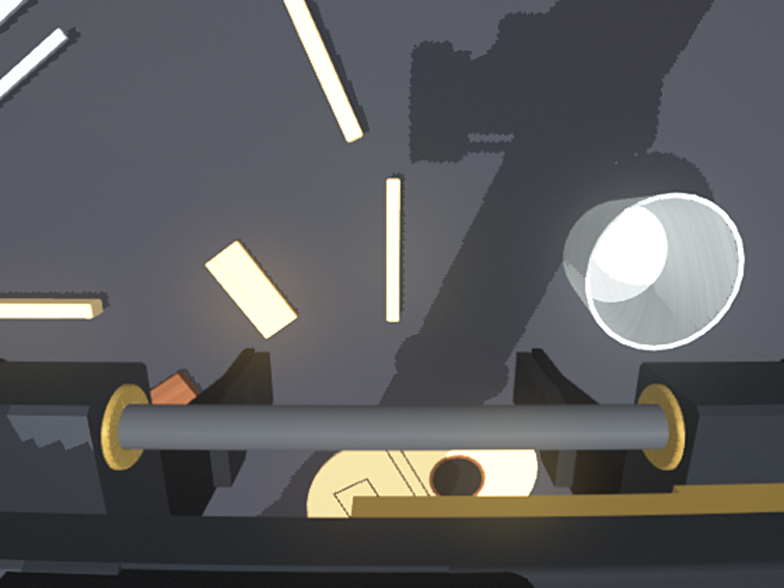

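The brace is vertical in the picture at (393,178)–(393,322), so the tool is lined up with it, and the pail is clear of the gripper body. I'll descend and grip.

Call:
drive_tool(moves=[{"x": 1.9,"y": 1.3,"z": 60,"rx": 0,"ry": 0,"rz": -0.005,"fingers": -1},{"x": 1.9,"y": 1.3,"z": 120,"rx": 0,"ry": 0,"rz": -0.005,"fingers": -1},{"x": 1.9,"y": 1.3,"z": 180,"rx": 0,"ry": 0,"rz": -0.005,"fingers": -0.5},{"x": 1.9,"y": 1.3,"z": 215,"rx": 0,"ry": 0,"rz": -0.005,"fingers": -0.5},{"x": 1.9,"y": 1.3,"z": 232,"rx": 0,"ry": 0,"rz": -0.005,"fingers": -0.5},{"x": 1.9,"y": 1.3,"z": 238.5,"rx": 0,"ry": 0,"rz": -0.005,"fingers": -0.5},{"x": 1.9,"y": 1.3,"z": 238.5,"rx": 0,"ry": 0,"rz": -0.005,"fingers": -0.5},{"x": 1.9,"y": 1.3,"z": 238.5,"rx": 0,"ry": 0,"rz": -0.005,"fingers": 1},{"x": 1.9,"y": 1.3,"z": 238.5,"rx": 0,"ry": 0,"rz": -0.005,"fingers": 1},{"x": 1.9,"y": 1.3,"z": 238.5,"rx": 0,"ry": 0,"rz": -0.005,"fingers": 1},{"x": 1.9,"y": 1.3,"z": 238.5,"rx": 0,"ry": 0,"rz": -0.005,"fingers": 1},{"x": 1.9,"y": 1.3,"z": 238.5,"rx": 0,"ry": 0,"rz": -0.005,"fingers": 1},{"x": 1.9,"y": 1.3,"z": 238.5,"rx": 0,"ry": 0,"rz": -0.005,"fingers": 1}], force=15)

```text
time_s: 7.58
tool_pos: [0.5793, 0.3581, 0.012]
tool_rot: [-180.0, 0.0, 67.5]
force: [-0.3, -0.1, 0.1]
grip_width: 0.0132
grasp_force: 0.0
```

```bash
python3 - <<'E'
from h import *
go((513.8,129.6,80,95.83),(513.8,129.6,16.5,95.83))
E
```

```text
at [579.3 358.1  12. ] [-1.800e+02  1.000e-02  6.754e+01] t 7.58 q7 -68.9 grip 13.2 F [-0.3 -0.1  0.1]
(513.8, 129.6, 80, 95.83) shift [-236.2   26.7  -68. ] rot [-1.000e-04  1.000e-04 -4.937e-01]
(513.8, 129.6, 16.5, 95.83) shift [-236.2   26.7   -4.5] rot [-1.000e-04  1.000e-04 -4.937e-01]
```

Call:
drive_tool(moves=[{"x": 0,"y": 0,"z": 0,"rx": 0,"ry": 0,"rz": 0,"fingers": 1},{"x": 0,"y": 0,"z": 0,"rx": 0,"ry": 0,"rz": 0,"fingers": 1},{"x": 0,"y": 0,"z": 0,"rx": 0,"ry": 0,"rz": 0,"fingers": 1},{"x": 0,"y": 0,"z": -30,"rx": 0,"ry": 0,"rz": 0,"fingers": 1},{"x": 0,"y": 0,"z": -68,"rx": 0,"ry": 0,"rz": 0,"fingers": 1}])

```text
time_s: 8.2
tool_pos: [0.5786, 0.3575, 0.0795]
tool_rot: [-179.9, 0.1, 67.5]
force: [0.5, 0.4, 0.4]
grip_width: 0.0098
grasp_force: 15.0
```

```bash
python3 - <<'E'
from h import *
go((513.8,129.6,80,95.83),(513.8,129.6,16.5,95.83))
E
```

```text
at [578.6 357.5  79.5] [-1.7991e+02  1.2000e-01  6.7550e+01] t 8.2 q7 -67.4 grip 9.8 F [0.5 0.4 0.4]
(513.8, 129.6, 80, 95.83) shift [-235.4   27.2   -0. ] rot [-0.0022  0.0017 -0.4936]
(513.8, 129.6, 16.5, 95.83) shift [-235.3   27.3   63.5] rot [-0.0022  0.0017 -0.4936]
```

Call:
drive_tool(moves=[{"x": -50,"y": 6,"z": 0,"rx": 0,"ry": 0,"rz": -0.12,"fingers": 1},{"x": -100,"y": 12,"z": 0,"rx": 0,"ry": 0,"rz": -0.25,"fingers": 1},{"x": -150,"y": 18,"z": 0,"rx": 0,"ry": 0,"rz": -0.37,"fingers": 1},{"x": -200,"y": 23,"z": 0,"rx": 0,"ry": 0,"rz": -0.494,"fingers": 1},{"x": -236,"y": 26.7,"z": 20,"rx": 0,"ry": 0,"rz": -0.494,"fingers": 1},{"x": -236,"y": 26.7,"z": 50,"rx": 0,"ry": 0,"rz": -0.494,"fingers": 1},{"x": -236,"y": 26.7,"z": 50,"rx": 0,"ry": 0,"rz": -0.494,"fingers": 1},{"x": -236,"y": 26.7,"z": 50,"rx": 0,"ry": 0,"rz": -0.494,"fingers": 1}])

```text
time_s: 9.2
tool_pos: [0.5145, 0.1309, 0.031]
tool_rot: [179.9, -0.0, 95.9]
force: [-0.1, 0.3, -0.3]
grip_width: 0.0098
grasp_force: 15.0
```

```bash
python3 - <<'E'
from h import *
go((513.8,129.6,16.5,95.83))
d=grab("wrist","wD")
E
```

```text
at [514.5 130.9  31. ] [ 1.7993e+02 -3.0000e-02  9.5910e+01] t 9.2 q7 -21.2 grip 9.8 F [-0.1  0.3 -0.3]
(513.8, 129.6, 16.5, 95.83) shift [-1.2 -0.9 14.5] rot [ 0.0012 -0.0006  0.0014]
```

View pics/wD.png

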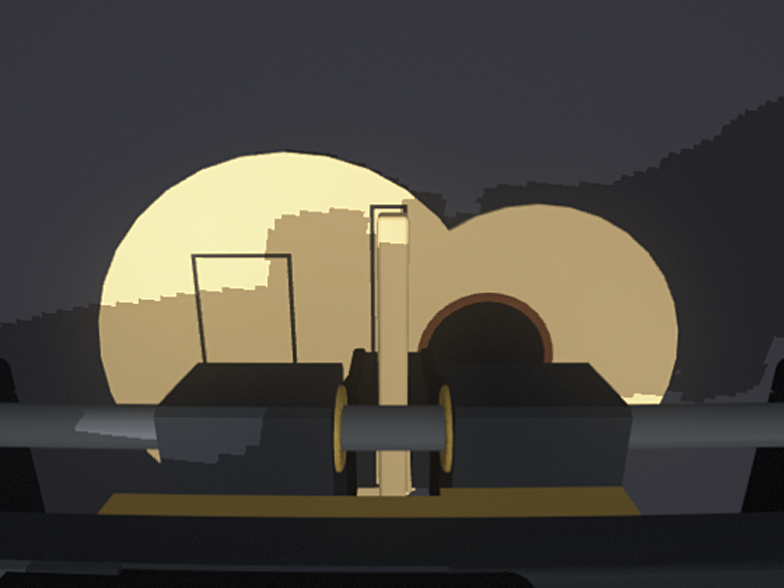

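The held brace's far end is at (392,216). Its outline's left edge is at x=371, right edge at 407, and end line at row 206. I'll convert these to board coordinates to check.

```bash
python3 - <<'E'
from h import *
d=grab("wrist"); k=1/1.4; a=np.radians(5.83); R=np.array([[np.cos(a),np.sin(a)],[-np.sin(a),np.cos(a)]])
o=sensors.get_obs()["tool_pos"][:2]*1e3
f=lambda uv,z:((ray(d,np.array(uv)*k,z)[:,:2]*1e3-[513.8,129.6])@R.T).round(1).tolist()
print("tcp in sb",R@(o-[513.8,129.6]))
print("outline corners",f([[371,206],[407,206]],.004),"brace top end",f([[378,216],[407,216]],.033))
print("patch corners",f([[193,255.5],[290,255.5]],.004))
print("fit",fitlines(d,np.vstack([rect(0,0,.012,.118,.004,sides=(0,1))[12:],rect(-.055,0,.036,.082,.004,sides=(0,))])[:],[.5138,.1296,a]))
B=dict(np.load("wB.npz"));print(fitlines(B,SB,[.5138,.1296,a]),fitlines(B,SB[:240],[.5138,.1296,a]),fitlines(B,SB[240:],[.5138,.1296,a]))
E
```

```text
tcp in sb [1.2146746  1.25473943]
outline corners [[-5.5, 59.3], [7.5, 59.3]] brace top end [[-2.2, 59.0], [6.6, 59.0]]
patch corners [[-72.2, 41.2], [-35.8, 41.1]]
fit [ 513.93  129.99    5.79 -107.25]
[513.78 129.64   5.85 -60.39] [513.69 129.66   5.77 -55.56] [513.82 129.57   5.79 -65.33]
```

Call:
drive_tool(moves=[{"x": -1.2,"y": -0.9,"z": 5,"rx": 0,"ry": 0,"rz": 0,"fingers": 1},{"x": -1.2,"y": -0.9,"z": 10,"rx": 0,"ry": 0,"rz": 0,"fingers": 1},{"x": -1.2,"y": -0.9,"z": 14.6,"rx": 0,"ry": 0,"rz": 0,"fingers": 1},{"x": -1.2,"y": -0.9,"z": 14.6,"rx": 0,"ry": 0,"rz": 0,"fingers": 1},{"x": -1.2,"y": -0.9,"z": 14.6,"rx": 0,"ry": 0,"rz": 0,"fingers": 1},{"x": -1.2,"y": -0.9,"z": 14.6,"rx": 0,"ry": 0,"rz": 0,"fingers": 0.4},{"x": -1.2,"y": -0.9,"z": 14.6,"rx": 0,"ry": 0,"rz": 0,"fingers": 0.4},{"x": -1.2,"y": -0.9,"z": 14.6,"rx": 0,"ry": 0,"rz": 0,"fingers": 0.4},{"x": -1.2,"y": -0.9,"z": 5,"rx": 0,"ry": 0,"rz": 0,"fingers": 0.4},{"x": -1.2,"y": -0.9,"z": -20,"rx": 0,"ry": 0,"rz": 0,"fingers": 0},{"x": -1.2,"y": -0.9,"z": -70,"rx": 0,"ry": 0,"rz": 0,"fingers": -0.5},{"x": -1.2,"y": -0.9,"z": -120,"rx": 0,"ry": 0,"rz": 0,"fingers": -1},{"x": -1.2,"y": -0.9,"z": -150,"rx": 0,"ry": 0,"rz": 0,"fingers": -1},{"x": -1.2,"y": -0.9,"z": -150,"rx": 0,"ry": 0,"rz": 0,"fingers": -1},{"x": -1.2,"y": -0.9,"z": -150,"rx": 0,"ry": 0,"rz": 0,"fingers": -1}])

```text
time_s: 11.18
tool_pos: [0.5126, 0.1284, 0.1795]
tool_rot: [-180.0, 0.0, 95.8]
force: [0.8, 0.6, 0.2]
grip_width: 0.0782
grasp_force: 0.0
```

```bash
python3 - <<'E'
from h import *
d=grab("wrist"); np.savez("wE.npz",**d)
c=d["image"][60:250,130:450,::-1]; cv2.imwrite("pics/wE.png",cv2.resize(c,None,fx=2.4,fy=2.4,interpolation=cv2.INTER_CUBIC))
print("sb(patch outline)",fitlines(d,SB[240:],[.5138,.1296,.1017]))
go((456.8,372.3,150,103.04),(456.8,372.3,10,103.04))
E
```

```text
sb(patch outline) [513.92 129.85   5.74 -78.78]
at [512.2 128.3 178.9] [-1.7988e+02  2.0000e-02  9.5840e+01] t 11.22 q7 -15.1 grip 81.3 F [ 0.2 -0.4 -0.6]
(456.8, 372.3, 150, 103.04) shift [248.4 -30.2  28.9] rot [-0.0021  0.0002 -0.1256]
(456.8, 372.3, 10, 103.04) shift [248.5 -30.  168.9] rot [-0.0021  0.0002 -0.1256]
```

View pics/wE.png

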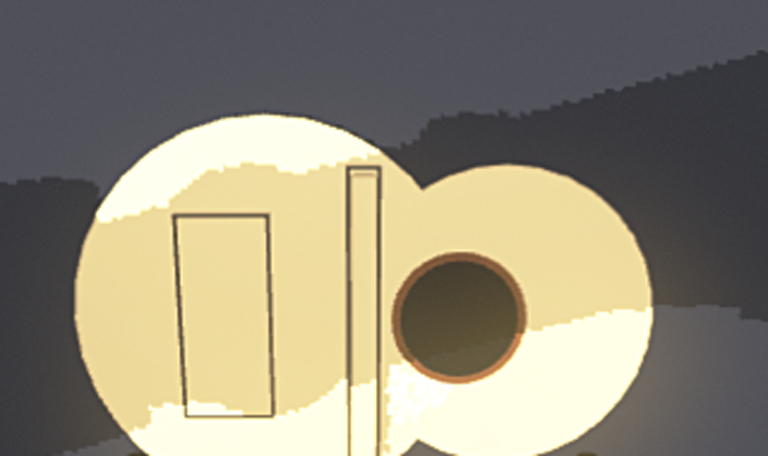

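The brace sits inside its outline: the outline spans columns 347–380 and the end gap is even. Now the patch.

Call:
drive_tool(moves=[{"x": 55,"y": -6,"z": 0,"rx": 0,"ry": 0,"rz": -0.05,"fingers": -1},{"x": 110,"y": -12,"z": 0,"rx": 0,"ry": 0,"rz": -0.126,"fingers": -1},{"x": 165,"y": -20,"z": 0,"rx": 0,"ry": 0,"rz": -0.126,"fingers": -1},{"x": 215,"y": -26,"z": 0,"rx": 0,"ry": 0,"rz": -0.126,"fingers": -1},{"x": 248,"y": -30,"z": 0,"rx": 0,"ry": 0,"rz": -0.126,"fingers": -1},{"x": 248,"y": -30,"z": 0,"rx": 0,"ry": 0,"rz": -0.126,"fingers": -1},{"x": 248,"y": -30,"z": 0,"rx": 0,"ry": 0,"rz": -0.126,"fingers": -1},{"x": 248,"y": -30,"z": 0,"rx": 0,"ry": 0,"rz": -0.126,"fingers": -1}])

```text
time_s: 12.22
tool_pos: [0.4588, 0.3704, 0.1794]
tool_rot: [-180.0, 0.1, 102.9]
force: [-0.6, -0.2, -0.6]
grip_width: 0.0869
grasp_force: 0.0
```

```bash
python3 - <<'E'
from h import *
d=grab("wrist"); u=proj(d,[[.4568,.3723,.006]])[0]; m=blob(d,u); ys,xs=np.nonzero(m); print(u,xs.min(),xs.max(),ys.min(),ys.max())
r=fitbox(d,m,(.034,.08,.006)); print(r)
a=(r[2]+90); go((r[0],r[1],9.5,a if a<180 else a-180))
E
```

```text
[277.90016803 191.70420721] 0 559 0 369
[3.4501e+02 4.9717e+02 1.0226e+02 3.0000e-02]
at [458.8 370.5 179.6] [-1.7998e+02  7.0000e-02  1.0292e+02] t 12.28 q7 -38.6 grip 87.2 F [-0.6 -0.1  0.7]
(np.float64(345.01), np.float64(497.17), 9.5, np.float64(12.259999999999991)) shift [149.1 -82.5 170. ] rot [6.0000e-04 1.2000e-03 1.5823e+00]
```

```bash
python3 - <<'E'
from h import *
d=grab("wrist"); u=proj(d,[[.4568,.3723,.006]])[0]
print(d["image"][int(u[1]),int(u[0])],d["image"][int(u[1])-100,int(u[0])])
for th in(140,165,190):
    m=blob(d,u,f=lambda im:im.max(2)>th); ys,xs=np.nonzero(m); print(xs.min(),xs.max(),ys.min(),ys.max())
    if m.sum()<20000: print(fitbox(d,m,(.034,.08,.006)))
go((456.8,372.3,9.5,103))
E
```

```text
[255 255 254] [124 126 138]
226 333 137 258
[4.5406e+02 3.7157e+02 6.8600e+00 3.7000e-01]
259 297 148 232
[457.03 372.27  12.66   0.94]
259 297 149 232
[457.24 372.18  12.73   0.96]
at [458.7 370.8 179.8] [-1.7999e+02  5.0000e-02  1.0294e+02] t 12.32 q7 -38.6 grip 87.2 F [ 0.   0.9 -0.6]
(456.8, 372.3, 9.5, 103) shift [  2.   -1.5 170.3] rot [-0.0001  0.0008 -0.0011]
```

Call:
drive_tool(moves=[{"x": 2,"y": -1.7,"z": 60,"rx": 0,"ry": 0,"rz": 0,"fingers": -0.4},{"x": 2,"y": -1.7,"z": 115,"rx": 0,"ry": 0,"rz": 0,"fingers": -0.3},{"x": 2,"y": -1.7,"z": 150,"rx": 0,"ry": 0,"rz": 0,"fingers": -0.2},{"x": 2,"y": -1.7,"z": 166,"rx": 0,"ry": 0,"rz": 0,"fingers": -0.2},{"x": 2,"y": -1.7,"z": 170.3,"rx": 0,"ry": 0,"rz": 0,"fingers": -0.2},{"x": 2,"y": -1.7,"z": 170.3,"rx": 0,"ry": 0,"rz": 0,"fingers": -0.2},{"x": 2,"y": -1.7,"z": 170.3,"rx": 0,"ry": 0,"rz": 0,"fingers": 1},{"x": 2,"y": -1.7,"z": 170.3,"rx": 0,"ry": 0,"rz": 0,"fingers": 1},{"x": 2,"y": -1.7,"z": 170.3,"rx": 0,"ry": 0,"rz": 0,"fingers": 1},{"x": 2,"y": -1.7,"z": 170.3,"rx": 0,"ry": 0,"rz": 0,"fingers": 1},{"x": 2,"y": -1.7,"z": 170.3,"rx": 0,"ry": 0,"rz": 0,"fingers": 1},{"x": 2,"y": -1.7,"z": 170.3,"rx": 0,"ry": 0,"rz": 0,"fingers": 1}], force=15)

```text
time_s: 13.82
tool_pos: [0.4563, 0.374, 0.0104]
tool_rot: [179.9, 0.0, 103.1]
force: [0.1, -0.9, 5.6]
grip_width: 0.0335
grasp_force: 15.0
```

```bash
python3 - <<'E'
from h import *
a=np.radians(5.8); c=np.array([513.9,129.8])+55*np.array([-np.cos(a),-np.sin(a)]); print(c)
go((*c,60,95.8),(*c,14,95.8))
E
```

```text
[459.18156101 124.24190365]
at [456.3 374.   10.4] [179.95   0.   103.06] t 13.82 q7 -45.3 grip 33.5 F [ 0.1 -0.9  5.6]
(np.float64(459.1815610144166), np.float64(124.24190365493796), 60, 95.8) shift [-244.   -53.6  -49.7] rot [ 9.000e-04 -1.000e-04  1.267e-01]
(np.float64(459.1815610144166), np.float64(124.24190365493796), 14, 95.8) shift [-244.   -53.7   -3.7] rot [ 9.000e-04 -1.000e-04  1.267e-01]
```

Call:
drive_tool(moves=[{"x": 0,"y": 0,"z": -25,"rx": 0,"ry": 0,"rz": 0,"fingers": 1},{"x": 0,"y": 0,"z": -60,"rx": 0,"ry": 0,"rz": 0,"fingers": 1},{"x": -55,"y": -12,"z": -60,"rx": 0,"ry": 0,"rz": 0.04,"fingers": 1},{"x": -110,"y": -25,"z": -60,"rx": 0,"ry": 0,"rz": 0.09,"fingers": 1},{"x": -165,"y": -38,"z": -60,"rx": 0,"ry": 0,"rz": 0.127,"fingers": 1},{"x": -215,"y": -48,"z": -60,"rx": 0,"ry": 0,"rz": 0.127,"fingers": 1},{"x": -242,"y": -53.6,"z": -50,"rx": 0,"ry": 0,"rz": 0.127,"fingers": 1},{"x": -242,"y": -53.6,"z": -30,"rx": 0,"ry": 0,"rz": 0.127,"fingers": 1},{"x": -242,"y": -53.6,"z": -20,"rx": 0,"ry": 0,"rz": 0.127,"fingers": 1},{"x": -242,"y": -53.6,"z": -20,"rx": 0,"ry": 0,"rz": 0.127,"fingers": 1},{"x": -242,"y": -53.6,"z": -20,"rx": 0,"ry": 0,"rz": 0.127,"fingers": 1}])

```text
time_s: 15.2
tool_pos: [0.4587, 0.1267, 0.0301]
tool_rot: [180.0, -0.0, 95.9]
force: [-0.5, 1.4, -0.7]
grip_width: 0.0338
grasp_force: 15.0
```

```bash
python3 - <<'E'
from h import *
go((459.0,126.1,15,95.8))
d=grab("wrist"); np.savez("wF.npz",**d)
c=d["image"][100:290,130:450,::-1]; cv2.imwrite("pics/wF.png",cv2.resize(c,None,fx=2.4,fy=2.4,interpolation=cv2.INTER_CUBIC))
E
```

```text
at [458.7 126.7  30.1] [ 1.7997e+02 -2.0000e-02  9.5860e+01] t 15.2 q7 -20.8 grip 33.8 F [-0.5  1.4 -0.7]
(459.0, 126.1, 15, 95.8) shift [-0.6  0.3 15.1] rot [ 0.0006 -0.0003  0.001 ]
```

View pics/wF.png

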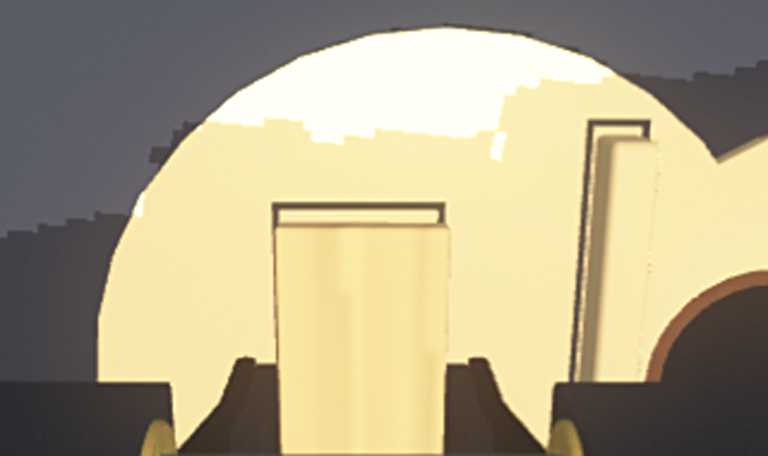

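The held patch's end edge is at row 224, columns 276–449. The outline end line is at row 204, columns 273–445. The brace still sits inside its outline at upper right. I'll check the end position numerically.

```bash
python3 - <<'E'
from h import *
d=dict(np.load("wF.npz")); a=np.radians(5.8); R=np.array([[np.cos(a),np.sin(a)],[-np.sin(a),np.cos(a)]])
f=lambda uv,z:((ray(d,np.array(uv)/2.4+[130-.3,100-.3],z)[:,:2]*1e3-[513.9,129.8])@R.T).round(1).tolist()
print(f([[276,224],[449,224]],.0257),f([[273,204],[445,204]],.004), "brace end bottom",f([[585,122],[650,122]],.004),f([[598,136],[657,139]],.018))
E
```

```text
[[-70.5, 41.9], [-37.5, 41.9]] [[-73.3, 41.4], [-36.2, 41.5]] brace end bottom [[-7.2, 59.1], [6.6, 59.1]] [[-8.1, 57.8], [3.5, 57.3]]
```

Call:
drive_tool(moves=[{"x": -1.5,"y": -0.7,"z": 5,"rx": 0,"ry": 0,"rz": 0,"fingers": 1},{"x": -1.5,"y": -0.7,"z": 10,"rx": 0,"ry": 0,"rz": 0,"fingers": 1},{"x": -1.5,"y": -0.7,"z": 15.2,"rx": 0,"ry": 0,"rz": 0,"fingers": 1},{"x": -1.5,"y": -0.7,"z": 15.2,"rx": 0,"ry": 0,"rz": 0,"fingers": 1},{"x": -1.5,"y": -0.7,"z": 15.2,"rx": 0,"ry": 0,"rz": 0,"fingers": 1},{"x": -1.5,"y": -0.7,"z": 15.2,"rx": 0,"ry": 0,"rz": 0,"fingers": 0.05},{"x": -1.5,"y": -0.7,"z": 15.2,"rx": 0,"ry": 0,"rz": 0,"fingers": 0.05},{"x": -1.5,"y": -0.7,"z": 15.2,"rx": 0,"ry": 0,"rz": 0,"fingers": 0.05},{"x": -1.5,"y": -0.7,"z": 5,"rx": 0,"ry": 0,"rz": 0,"fingers": 0.05},{"x": -1.5,"y": -0.7,"z": -20,"rx": 0,"ry": 0,"rz": 0,"fingers": 0},{"x": -1.5,"y": -0.7,"z": -70,"rx": 0,"ry": 0,"rz": 0,"fingers": -0.5},{"x": -1.5,"y": -0.7,"z": -120,"rx": 0,"ry": 0,"rz": 0,"fingers": -1},{"x": -1.5,"y": -0.7,"z": -150,"rx": 0,"ry": 0,"rz": 0,"fingers": -1},{"x": -1.5,"y": -0.7,"z": -150,"rx": 0,"ry": 0,"rz": 0,"fingers": -1},{"x": -1.5,"y": -0.7,"z": -150,"rx": 0,"ry": 0,"rz": 0,"fingers": -1}])

```text
time_s: 17.12
tool_pos: [0.4573, 0.1242, 0.1793]
tool_rot: [-180.0, 0.0, 95.8]
force: [0.1, -0.4, -1.4]
grip_width: 0.0836
grasp_force: 0.0
```

```bash
python3 - <<'E'
from h import *
d=grab("wrist"); np.savez("wG.npz",**d)
c=d["image"][60:250,130:450,::-1]; cv2.imwrite("pics/wG.png",cv2.resize(c,None,fx=2.4,fy=2.4,interpolation=cv2.INTER_CUBIC))
go((453.2,-378.2,180,180))
E
```

```text
at [457.  124.1 178.7] [-1.7989e+02  1.0000e-02  9.5800e+01] t 17.18 q7 -12.4 grip 84.8 F [ 0.2  0.7 -0.3]
(453.2, -378.2, 180, 180) shift [-499.4  -54.5   -1.1] rot [-1.7000e-03 -1.2000e-03 -1.4696e+00]
```

View pics/wG.png

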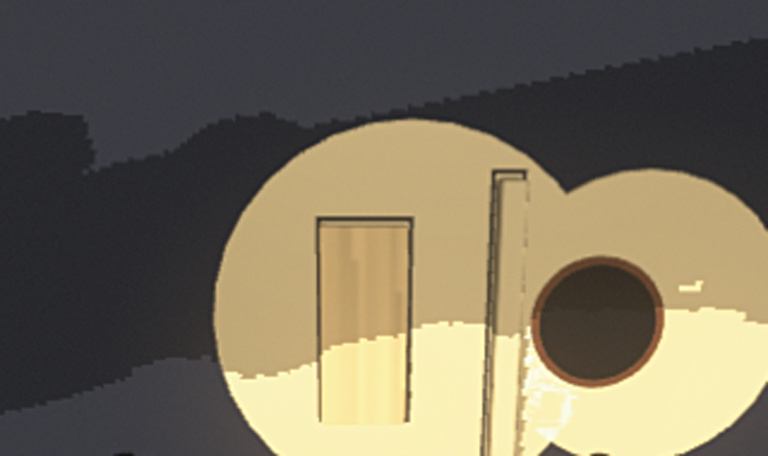

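The patch (columns 318–409, row 225 down) sits inside its outline, and the brace is fine. Now the weight.

```bash
python3 - <<'E'
from h import *
go((453.2,-378.2,200,95.8))
E
```

```text
at [457.  124.1 178.7] [-1.7989e+02  1.0000e-02  9.5800e+01] t 17.18 q7 -12.4 grip 84.8 F [ 0.2  0.7 -0.3]
(453.2, -378.2, 200, 95.8) shift [-499.4  -54.5  -21.1] rot [-0.0019  0.0002 -0.0001]
```

Call:
drive_tool(moves=[{"x": -60,"y": -6,"z": -21,"rx": 0,"ry": 0,"rz": 0,"fingers": -1},{"x": -120,"y": -13,"z": -21,"rx": 0,"ry": 0,"rz": 0,"fingers": -1},{"x": -180,"y": -20,"z": -21,"rx": 0,"ry": 0,"rz": 0,"fingers": -1},{"x": -240,"y": -26,"z": -21,"rx": 0,"ry": 0,"rz": 0,"fingers": -1},{"x": -300,"y": -33,"z": -21,"rx": 0,"ry": 0,"rz": 0,"fingers": -1},{"x": -360,"y": -40,"z": -21,"rx": 0,"ry": 0,"rz": 0,"fingers": -1},{"x": -420,"y": -46,"z": -21,"rx": 0,"ry": 0,"rz": 0,"fingers": -1},{"x": -470,"y": -52,"z": -21,"rx": 0,"ry": 0,"rz": 0,"fingers": -1},{"x": -499,"y": -54.5,"z": -21,"rx": 0,"ry": 0,"rz": 0,"fingers": -1},{"x": -499,"y": -54.5,"z": -21,"rx": 0,"ry": 0,"rz": 0,"fingers": -1},{"x": -499,"y": -54.5,"z": -21,"rx": 0,"ry": 0,"rz": 0,"fingers": -1},{"x": -499,"y": -54.5,"z": -21,"rx": 0,"ry": 0,"rz": 0,"fingers": -1}])

```text
time_s: 18.68
tool_pos: [0.4544, -0.3758, 0.2004]
tool_rot: [-180.0, -0.1, 95.9]
force: [-0.4, -0.4, 0.1]
grip_width: 0.0871
grasp_force: 0.0
```

```bash
cat >> h.py <<'E'
def fitcyl(d,p,m):
    t=np.linspace(0,2*np.pi,60); C=np.c_[np.cos(t),np.sin(t)]
    def ov(p):
        M=np.zeros((420*4,560*4),np.uint8)
        for r,z0,z1 in((.016,0,.036),(.011,.036,.053)):
            q=cv2.convexHull(proj(d,np.r_[np.c_[C*r+p,0*t+z0],np.c_[C*r+p,0*t+z1]]).astype(np.float32)).reshape(-1,2)
            cv2.fillPoly(M,[np.round(((q+.5)*4-.5)*16).astype(np.int32)],255,shift=4)
        M=cv2.resize(M,(560,420),interpolation=cv2.INTER_AREA)/255.
        return -np.minimum(M,m).sum()/np.maximum(M,m).sum()
    p=np.array(p); r=minimize(ov,p,method="Nelder-Mead",options=dict(initial_simplex=[p,p+[.004,0],p+[0,.004]])); return r.x*1e3,r.fun
E
python3 - <<'E'
from h import *
d=grab("wrist"); u=proj(d,[[.4532,-.3782,.045]])[0]
for th in(30,50,70):
    m=blob(d,u,f=lambda im:(im[...,0]>im[...,2]+th)&(im[...,0]>80)); print(m.sum(),fitcyl(d,[.4532,-.3782],m))
go((453.2,-378.2,18,95.8))
E
```

```text
1120 (array([ 453.25519295, -377.87137051]), np.float64(-0.9715682654916724))
1100 (array([ 453.35309455, -377.81855098]), np.float64(-0.9681436109933045))
855 (array([ 453.23295091, -377.8397811 ]), np.float64(-0.7584179788467719))
at [ 454.4 -376.   200.7] [-1.800e+02 -2.000e-02  9.592e+01] t 18.73 q7 40.8 grip 87.0 F [-0.2 -0.4  0.6]
(453.2, -378.2, 18, 95.8) shift [ -2.1  -1.5 182.7] rot [-0.0001 -0.0004  0.0021]
```

Call:
drive_tool(moves=[{"x": -1.9,"y": -1.3,"z": 60,"rx": 0,"ry": 0,"rz": 0,"fingers": -0.5},{"x": -1.9,"y": -1.3,"z": 115,"rx": 0,"ry": 0,"rz": 0,"fingers": -0.3},{"x": -1.9,"y": -1.3,"z": 155,"rx": 0,"ry": 0,"rz": 0,"fingers": -0.3},{"x": -1.9,"y": -1.3,"z": 177,"rx": 0,"ry": 0,"rz": 0,"fingers": -0.2},{"x": -1.9,"y": -1.3,"z": 183,"rx": 0,"ry": 0,"rz": 0,"fingers": -0.2},{"x": -1.9,"y": -1.3,"z": 183,"rx": 0,"ry": 0,"rz": 0,"fingers": -0.2},{"x": -1.9,"y": -1.3,"z": 183,"rx": 0,"ry": 0,"rz": 0,"fingers": 1},{"x": -1.9,"y": -1.3,"z": 183,"rx": 0,"ry": 0,"rz": 0,"fingers": 1},{"x": -1.9,"y": -1.3,"z": 183,"rx": 0,"ry": 0,"rz": 0,"fingers": 1},{"x": -1.9,"y": -1.3,"z": 183,"rx": 0,"ry": 0,"rz": 0,"fingers": 1},{"x": -1.9,"y": -1.3,"z": 183,"rx": 0,"ry": 0,"rz": 0,"fingers": 1},{"x": -1.9,"y": -1.3,"z": 183,"rx": 0,"ry": 0,"rz": 0,"fingers": 1}], force=30)

```text
time_s: 20.23
tool_pos: [0.4531, -0.38, 0.0185]
tool_rot: [180.0, 0.0, 95.8]
force: [-2.3, 0.3, 5.0]
grip_width: 0.0311
grasp_force: 30.0
```

```bash
python3 - <<'E'
from h import *
go((459.2,124.2,80,95.8),(459.2,124.2,28,95.8))
E
```

```text
at [ 453.1 -380.    18.5] [1.7998e+02 5.0000e-02 9.5780e+01] t 20.23 q7 39.0 grip 31.1 F [-2.3  0.3  5. ]
(459.2, 124.2, 80, 95.8) shift [500.9  56.9 -61.8] rot [ 0.0004  0.0008 -0.0003]
(459.2, 124.2, 28, 95.8) shift [501.   56.9  -9.8] rot [ 0.0004  0.0008 -0.0003]
```

Call:
drive_tool(moves=[{"x": 0,"y": 0,"z": -30,"rx": 0,"ry": 0,"rz": 0,"fingers": 1},{"x": 0,"y": 0,"z": -72,"rx": 0,"ry": 0,"rz": 0,"fingers": 1},{"x": 50,"y": 6,"z": -72,"rx": 0,"ry": 0,"rz": 0,"fingers": 1},{"x": 105,"y": 12,"z": -72,"rx": 0,"ry": 0,"rz": 0,"fingers": 1},{"x": 160,"y": 18,"z": -72,"rx": 0,"ry": 0,"rz": 0,"fingers": 1},{"x": 215,"y": 25,"z": -72,"rx": 0,"ry": 0,"rz": 0,"fingers": 1},{"x": 270,"y": 31,"z": -72,"rx": 0,"ry": 0,"rz": 0,"fingers": 1},{"x": 325,"y": 37,"z": -72,"rx": 0,"ry": 0,"rz": 0,"fingers": 1},{"x": 380,"y": 43,"z": -72,"rx": 0,"ry": 0,"rz": 0,"fingers": 1},{"x": 430,"y": 50,"z": -72,"rx": 0,"ry": 0,"rz": 0,"fingers": 1},{"x": 475,"y": 55,"z": -72,"rx": 0,"ry": 0,"rz": 0,"fingers": 1},{"x": 499,"y": 57,"z": -60,"rx": 0,"ry": 0,"rz": 0,"fingers": 1},{"x": 499,"y": 57,"z": -35,"rx": 0,"ry": 0,"rz": 0,"fingers": 1},{"x": 499,"y": 57,"z": -22,"rx": 0,"ry": 0,"rz": 0,"fingers": 1},{"x": 499,"y": 57,"z": -22,"rx": 0,"ry": 0,"rz": 0,"fingers": 1},{"x": 499,"y": 57,"z": -22,"rx": 0,"ry": 0,"rz": 0,"fingers": 1}])

```text
time_s: 22.22
tool_pos: [0.4598, 0.1223, 0.0402]
tool_rot: [180.0, 0.0, 95.7]
force: [0.9, 0.8, -2.8]
grip_width: 0.031
grasp_force: 30.0
```

```bash
python3 - <<'E'
from h import *
go((459.4,122.1,28.8,95.8))
E
```

```text
at [459.8 122.3  40.2] [179.95   0.    95.74] t 22.23 q7 -18.8 grip 31.0 F [ 0.9  0.8 -2.8]
(459.4, 122.1, 28.8, 95.8) shift [-0.2 -0.4 11.4] rot [ 0.0009  0.     -0.0011]
```

Call:
drive_tool(moves=[{"x": -0.2,"y": -0.4,"z": 5,"rx": 0,"ry": 0,"rz": 0,"fingers": 1},{"x": -0.2,"y": -0.4,"z": 9,"rx": 0,"ry": 0,"rz": 0,"fingers": 1},{"x": -0.2,"y": -0.4,"z": 11.4,"rx": 0,"ry": 0,"rz": 0,"fingers": 1},{"x": -0.2,"y": -0.4,"z": 11.4,"rx": 0,"ry": 0,"rz": 0,"fingers": 1},{"x": -0.2,"y": -0.4,"z": 11.4,"rx": 0,"ry": 0,"rz": 0,"fingers": 1},{"x": -0.2,"y": -0.4,"z": 11.4,"rx": 0,"ry": 0,"rz": 0,"fingers": -0.1},{"x": -0.2,"y": -0.4,"z": 11.4,"rx": 0,"ry": 0,"rz": 0,"fingers": -0.1},{"x": -0.2,"y": -0.4,"z": 11.4,"rx": 0,"ry": 0,"rz": 0,"fingers": -0.1},{"x": -0.2,"y": -0.4,"z": 11.4,"rx": 0,"ry": 0,"rz": 0,"fingers": -0.1},{"x": -0.2,"y": -0.4,"z": -10,"rx": 0,"ry": 0,"rz": 0,"fingers": -0.1},{"x": -0.2,"y": -0.4,"z": -50,"rx": 0,"ry": 0,"rz": 0,"fingers": -0.2},{"x": -0.2,"y": -0.4,"z": -105,"rx": 0,"ry": 0,"rz": 0,"fingers": -1},{"x": -0.2,"y": -0.4,"z": -150,"rx": 0,"ry": 0,"rz": 0,"fingers": -1},{"x": -0.2,"y": -0.4,"z": -150,"rx": 0,"ry": 0,"rz": 0,"fingers": -1},{"x": -0.2,"y": -0.4,"z": -150,"rx": 0,"ry": 0,"rz": 0,"fingers": -1}])

```text
time_s: 24.1
tool_pos: [0.4585, 0.1221, 0.1891]
tool_rot: [-180.0, 0.0, 95.8]
force: [-0.4, 1.0, -0.2]
grip_width: 0.083
grasp_force: 0.0
```

```bash
python3 - <<'E'
from h import *
d=grab("wrist"); np.savez("wH.npz",**d)
c=d["image"][60:250,130:450,::-1]; cv2.imwrite("pics/wH.png",cv2.resize(c,None,fx=2.4,fy=2.4,interpolation=cv2.INTER_CUBIC))
go((342,-299,200,183.1),(342,-299,200,3.1))
E
```

```text
at [458.  122.  188.4] [-1.7987e+02  2.0000e-02  9.5790e+01] t 24.15 q7 -11.9 grip 84.4 F [ 0.3  0.1 -0.4]
(342, -299, 200, 183.1) shift [-407.2 -157.9  -11.1] rot [-2.0000e-03 -1.5000e-03 -1.5239e+00]
(342, -299, 200, 3.1) shift [-407.2 -157.9  -11.1] rot [-1.5000e-03  2.0000e-03  1.6177e+00]
```

View pics/wH.png

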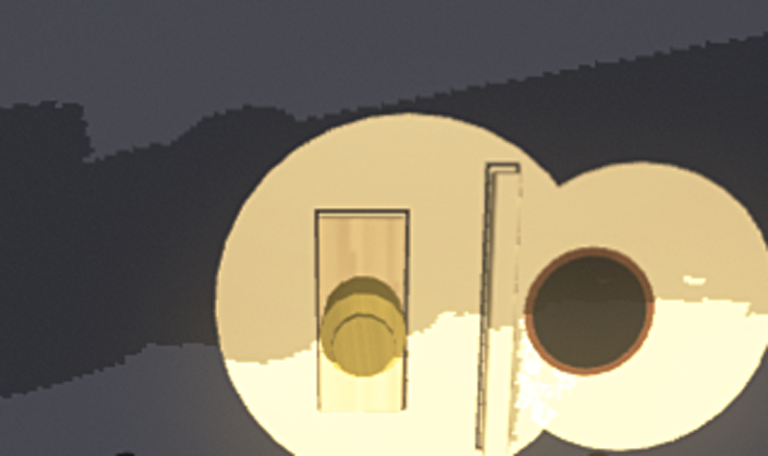

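The weight stands upright on the patch, with its knob at about (364,346). I'll check its centre numerically, then move on to the heel block.

Call:
drive_tool(moves=[{"x": -55,"y": -7,"z": -11,"rx": 0,"ry": 0,"rz": -0.17,"fingers": -1},{"x": -110,"y": -14,"z": -11,"rx": 0,"ry": 0,"rz": -0.34,"fingers": -1},{"x": -165,"y": -21,"z": -11,"rx": 0,"ry": 0,"rz": -0.51,"fingers": -1},{"x": -220,"y": -28,"z": -11,"rx": 0,"ry": 0,"rz": -0.68,"fingers": -1},{"x": -270,"y": -35,"z": -11,"rx": 0,"ry": 0,"rz": -0.85,"fingers": -1},{"x": -305,"y": -65,"z": -11,"rx": 0,"ry": 0,"rz": -1.02,"fingers": -1},{"x": -340,"y": -95,"z": -11,"rx": 0,"ry": 0,"rz": -1.19,"fingers": -1},{"x": -375,"y": -130,"z": -11,"rx": 0,"ry": 0,"rz": -1.36,"fingers": -1},{"x": -407,"y": -158,"z": -11,"rx": 0,"ry": 0,"rz": -1.524,"fingers": -1},{"x": -407,"y": -158,"z": -11,"rx": 0,"ry": 0,"rz": -1.524,"fingers": -1},{"x": -407,"y": -158,"z": -11,"rx": 0,"ry": 0,"rz": -1.524,"fingers": -1},{"x": -407,"y": -158,"z": -11,"rx": 0,"ry": 0,"rz": -1.524,"fingers": -1},{"x": -407,"y": -158,"z": -11,"rx": 0,"ry": 0,"rz": -1.524,"fingers": -1}])

```text
time_s: 25.78
tool_pos: [0.3434, -0.2976, 0.2005]
tool_rot: [180.0, -0.0, -176.8]
force: [-0.8, -1.0, -0.1]
grip_width: 0.0868
grasp_force: 0.0
```

```bash
python3 - <<'E'
from h import *
H=dict(np.load("wH.npz")); a=np.radians(5.8); R=np.array([[np.cos(a),np.sin(a)],[-np.sin(a),np.cos(a)]])
f=lambda uv,z:((ray(H,np.array(uv)/2.4+[130-.3,60-.3],z)[:,:2]*1e3-[513.9,129.8])@R.T).round(1).tolist()
print("knob (want -55,0)",f([[364.5,345.5]],.063))
d=grab("wrist"); np.savez("wI.npz",**d); u=proj(d,[[.342,-.299,.03]])[0]; print(u,d["image"][int(u[1]),int(u[0])])
for th in(120,150,180):
    m=blob(d,u,f=lambda im:im[...,0]>th); print(m.sum(),fitbox(d,m,(.06,.044,.03)))
go((342,-299,20,183.1))
E
```

```text
knob (want -55,0) [[-54.0, 1.1]]
[279.44197783 193.34619806] [255 253 208]
3128 [ 341.94 -298.84    3.41    0.98]
3106 [ 341.68 -298.87    3.42    0.98]
3055 [ 341.75 -298.93    3.22    0.97]
at [ 343.3 -297.8  200.6] [ 1.8000e+02 -1.0000e-02 -1.7681e+02] t 25.82 q7 131.1 grip 86.8 F [ 0.2  0.1 -0.2]
(342, -299, 20, 183.1) shift [  1.3  -1.2 180.6] rot [ 0.     -0.0001  0.0016]
```

Call:
drive_tool(moves=[{"x": 0.2,"y": 0.1,"z": 60,"rx": 0,"ry": 0,"rz": -0.003,"fingers": -1},{"x": 0.2,"y": 0.1,"z": 115,"rx": 0,"ry": 0,"rz": -0.003,"fingers": -1},{"x": 0.2,"y": 0.1,"z": 155,"rx": 0,"ry": 0,"rz": -0.003,"fingers": -0.8},{"x": 0.2,"y": 0.1,"z": 180,"rx": 0,"ry": 0,"rz": -0.003,"fingers": -0.6},{"x": 0.2,"y": 0.1,"z": 185,"rx": 0,"ry": 0,"rz": -0.003,"fingers": -0.5},{"x": 0.2,"y": 0.1,"z": 185,"rx": 0,"ry": 0,"rz": -0.003,"fingers": -0.5},{"x": 0.2,"y": 0.1,"z": 185,"rx": 0,"ry": 0,"rz": -0.003,"fingers": 1},{"x": 0.2,"y": 0.1,"z": 185,"rx": 0,"ry": 0,"rz": -0.003,"fingers": 1},{"x": 0.2,"y": 0.1,"z": 185,"rx": 0,"ry": 0,"rz": -0.003,"fingers": 1},{"x": 0.2,"y": 0.1,"z": 185,"rx": 0,"ry": 0,"rz": -0.003,"fingers": 1},{"x": 0.2,"y": 0.1,"z": 185,"rx": 0,"ry": 0,"rz": -0.003,"fingers": 1},{"x": 0.2,"y": 0.1,"z": 185,"rx": 0,"ry": 0,"rz": -0.003,"fingers": 1}], force=25)

```text
time_s: 27.32
tool_pos: [0.3429, -0.2987, 0.0164]
tool_rot: [-180.0, 0.0, -176.7]
force: [-1.3, 1.7, 6.3]
grip_width: 0.0437
grasp_force: 25.0
```

```bash
python3 - <<'E'
from h import *
a=np.radians(-7.57); c=np.array([515.54,-154.72])-85*np.array([np.cos(a),np.sin(a)]); print(c)
go((*c,90,172.43),(*c,31,172.43),(342,-299,15,183.3))
I=dict(np.load("wI.npz")); print("neck again",fitlines(I,NK,[.5155,-.1547,a]),proj(I,[[*c/1e3,.016]]))
E
```

```text
[ 431.28080444 -143.5223233 ]
at [ 342.9 -298.7   16.4] [-1.7996e+02  3.0000e-02 -1.7672e+02] t 27.32 q7 130.3 grip 43.7 F [-1.3  1.7  6.3]
(np.float64(431.28080443901047), np.float64(-143.52232330280407), 90, 172.43) shift [-97.2 149.8 -73.6] rot [-0.0006  0.0006  0.1894]
(np.float64(431.28080443901047), np.float64(-143.52232330280407), 31, 172.43) shift [-97.2 149.9 -14.6] rot [-0.0006  0.0006  0.1894]
(342, -299, 15, 183.3) shift [ 0.9 -0.2  1.4] rot [-0.0007  0.0006 -0.0004]
neck again [ 515.07 -153.55   -6.97  -10.2 ] [[421.25551995 280.84516177]]
```

Call:
drive_tool(moves=[{"x": 0,"y": 0,"z": -40,"rx": 0,"ry": 0,"rz": 0,"fingers": 1},{"x": -10,"y": 10,"z": -75,"rx": 0,"ry": 0,"rz": 0.03,"fingers": 1},{"x": -40,"y": 50,"z": -75,"rx": 0,"ry": 0,"rz": 0.1,"fingers": 1},{"x": -70,"y": 95,"z": -75,"rx": 0,"ry": 0,"rz": 0.19,"fingers": 1},{"x": -90,"y": 135,"z": -75,"rx": 0,"ry": 0,"rz": 0.19,"fingers": 1},{"x": -99,"y": 150,"z": -60,"rx": 0,"ry": 0,"rz": 0.19,"fingers": 1},{"x": -99,"y": 150,"z": -32,"rx": 0,"ry": 0,"rz": 0.19,"fingers": 1},{"x": -99,"y": 150,"z": -32,"rx": 0,"ry": 0,"rz": 0.19,"fingers": 1},{"x": -99,"y": 150,"z": -32,"rx": 0,"ry": 0,"rz": 0.19,"fingers": 1},{"x": -99,"y": 150,"z": -32,"rx": 0,"ry": 0,"rz": 0.19,"fingers": 1}])

```text
time_s: 28.58
tool_pos: [0.4334, -0.1436, 0.0488]
tool_rot: [-180.0, 0.1, 172.3]
force: [0.0, 0.4, -0.6]
grip_width: 0.044
grasp_force: 25.0
```

```bash
python3 - <<'E'
from h import *
d=grab("wrist"); np.savez("wJ.npz",**d)
c=d["image"][60:310,130:450,::-1]; cv2.imwrite("pics/wJ.png",cv2.resize(c,None,fx=2.4,fy=2.4,interpolation=cv2.INTER_CUBIC))
go((432.4,-143.7,32.6,172.43))
E
```

```text
at [ 433.4 -143.6   48.7] [-1.7997e+02  1.0000e-01  1.7235e+02] t 28.62 q7 95.7 grip 43.7 F [ 0.3 -0.1 -0.2]
(432.4, -143.7, 32.6, 172.43) shift [ 1.  -0.3 16.1] rot [-0.0005  0.0018 -0.0014]
```

View pics/wJ.png

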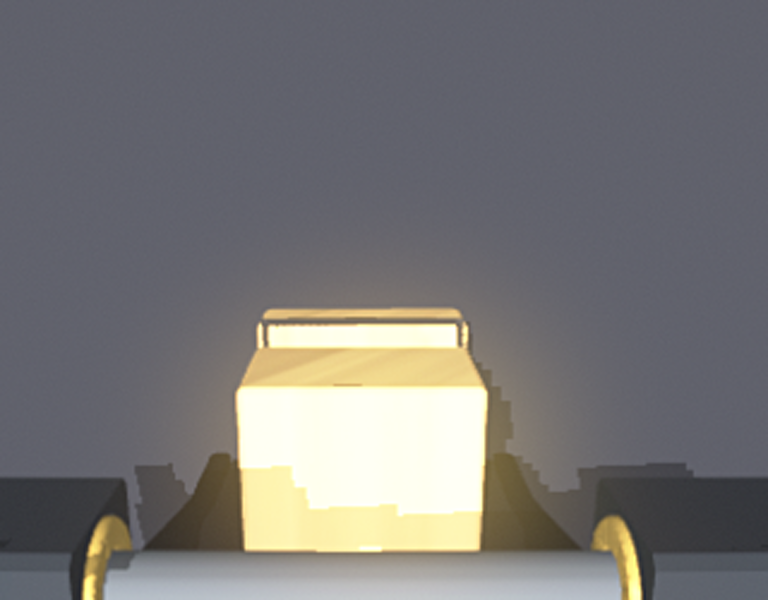

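The foot end line of the outline is at row 322, columns 266–461. The block's lower end edge is at row 348, columns 259–466, and its top end edge is at row 388, columns 237–487. I'll convert these to the neck frame.

```bash
python3 - <<'E'
from h import *
d=dict(np.load("wJ.npz")); a=np.radians(-7.57); R=np.array([[np.cos(a),np.sin(a)],[-np.sin(a),np.cos(a)]])
f=lambda uv,z:((ray(d,np.array(uv)/2.4+[130-.3,60-.3],z)[:,:2]*1e3-[515.54,-154.72])@R.T).round(1).tolist()
print("outline end",f([[266,322],[461,322]],.016),"block low",f([[258.5,348],[466.5,348]],.0323),"top",f([[237,388],[487,388]],.0623))
E
```

```text
outline end [[-114.8, -21.5], [-114.7, 22.3]] block low [[-113.0, -21.3], [-112.9, 21.7]] top [[-113.6, -21.5], [-113.6, 21.7]]
```

Call:
drive_tool(moves=[{"x": 0.2,"y": 0.2,"z": 8,"rx": 0,"ry": 0,"rz": 0,"fingers": 1},{"x": 0.2,"y": 0.2,"z": 13,"rx": 0,"ry": 0,"rz": 0,"fingers": 1},{"x": 0.2,"y": 0.2,"z": 13,"rx": 0,"ry": 0,"rz": 0,"fingers": 1},{"x": 0.2,"y": 0.2,"z": 13,"rx": 0,"ry": 0,"rz": 0,"fingers": 1},{"x": 0.2,"y": 0.2,"z": 13,"rx": 0,"ry": 0,"rz": 0,"fingers": 1}])

```text
time_s: 29.25
tool_pos: [0.4327, -0.1428, 0.0349]
tool_rot: [-180.0, 0.0, 172.4]
force: [-0.6, -0.9, -1.7]
grip_width: 0.0436
grasp_force: 25.0
```

```bash
python3 - <<'E'
from h import *
go((431.9,-143.4,32.8,172.4))
E
```

```text
at [ 432.7 -142.8   34.9] [-1.7999e+02  2.0000e-02  1.7239e+02] t 29.25 q7 95.3 grip 43.6 F [-0.6 -0.9 -1.7]
(431.9, -143.4, 32.8, 172.4) shift [ 0.8 -0.7  2.1] rot [-0.0001  0.0003 -0.0001]
```

Call:
drive_tool(moves=[{"x": 0.8,"y": -0.4,"z": 1,"rx": 0,"ry": 0,"rz": 0,"fingers": 1},{"x": 0.8,"y": -0.4,"z": 2,"rx": 0,"ry": 0,"rz": 0,"fingers": 1},{"x": 0.8,"y": -0.4,"z": 2.2,"rx": 0,"ry": 0,"rz": 0,"fingers": 1},{"x": 0.8,"y": -0.4,"z": 2.2,"rx": 0,"ry": 0,"rz": 0,"fingers": 1},{"x": 0.8,"y": -0.4,"z": 2.2,"rx": 0,"ry": 0,"rz": 0,"fingers": -0.3},{"x": 0.8,"y": -0.4,"z": 2.2,"rx": 0,"ry": 0,"rz": 0,"fingers": -0.4},{"x": 0.8,"y": -0.4,"z": 2.2,"rx": 0,"ry": 0,"rz": 0,"fingers": -0.4},{"x": 0.8,"y": -0.4,"z": 2.2,"rx": 0,"ry": 0,"rz": 0,"fingers": -0.4},{"x": 0.8,"y": -0.4,"z": -20,"rx": 0,"ry": 0,"rz": 0,"fingers": -0.4},{"x": 0.8,"y": -0.4,"z": -70,"rx": 0,"ry": 0,"rz": 0,"fingers": -0.8},{"x": 0.8,"y": -0.4,"z": -125,"rx": 0,"ry": 0,"rz": 0,"fingers": -1},{"x": 0.8,"y": -0.4,"z": -165,"rx": 0,"ry": 0,"rz": 0,"fingers": -1},{"x": 0.8,"y": -0.4,"z": -165,"rx": 0,"ry": 0,"rz": 0,"fingers": -1},{"x": 0.8,"y": -0.4,"z": -165,"rx": 0,"ry": 0,"rz": 0,"fingers": -1},{"x": 0.8,"y": -0.4,"z": -165,"rx": 0,"ry": 0,"rz": 0,"fingers": -1},{"x": 0.8,"y": -0.4,"z": -165,"rx": 0,"ry": 0,"rz": 0,"fingers": -1}])

```text
time_s: 31.25
tool_pos: [0.4311, -0.1429, 0.1986]
tool_rot: [180.0, -0.1, 172.4]
force: [-0.2, 0.2, -0.4]
grip_width: 0.087
grasp_force: 0.0
```

```bash
python3 - <<'E'
from h import *
d=grab("wrist"); np.savez("wK.npz",**d); u=proj(d,[[.4313,-.1435,.046]])[0]; print(u)
a=np.radians(-7.57)
c=d["image"][60:250,130:450,::-1]; cv2.imwrite("pics/wK.png",cv2.resize(c,None,fx=2.4,fy=2.4,interpolation=cv2.INTER_CUBIC))
go((342,309,200,190),(450,200,200,190))
E
```

```text
[279.94504274 199.84864533]
at [ 431.3 -142.9  198.8] [ 1.7998e+02 -1.0000e-01  1.7239e+02] t 31.3 q7 98.4 grip 86.6 F [-1.2 -0.7 -0.1]
(342, 309, 200, 190) shift [148.3 436.1  -0.8] rot [ 0.0007 -0.0017 -0.3073]
(450, 200, 200, 190) shift [ 26.8 342.4  -1. ] rot [ 0.0007 -0.0017 -0.3073]
```

View pics/wK.png

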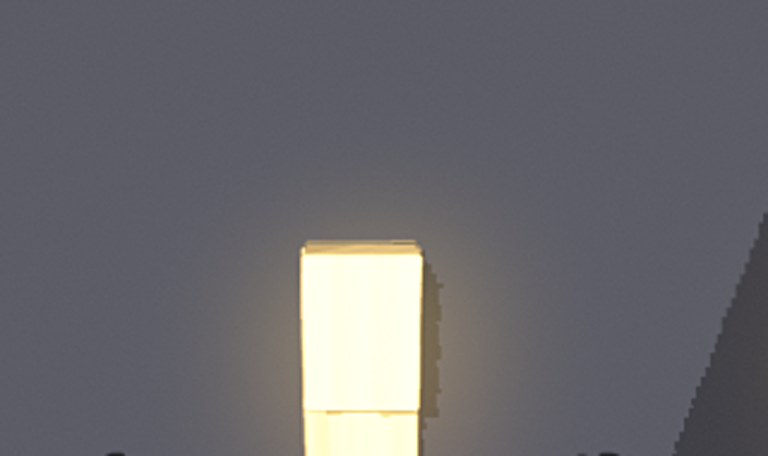

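The block sits on the outline: its top spans (302–422, 253–410) and follows the shaft. That was my last picture, so the rest is done by numbers. I'll go to the cap next.

Call:
drive_tool(moves=[{"x": 4,"y": 55,"z": 0,"rx": 0,"ry": 0,"rz": -0.05,"fingers": -1},{"x": 9,"y": 115,"z": 0,"rx": 0,"ry": 0,"rz": -0.12,"fingers": -1},{"x": 14,"y": 175,"z": 0,"rx": 0,"ry": 0,"rz": -0.2,"fingers": -1},{"x": 18,"y": 235,"z": 0,"rx": 0,"ry": 0,"rz": -0.28,"fingers": -1},{"x": 23,"y": 290,"z": 0,"rx": 0,"ry": 0,"rz": -0.307,"fingers": -1},{"x": 30,"y": 342,"z": 0,"rx": 0,"ry": 0,"rz": -0.307,"fingers": -1},{"x": 75,"y": 380,"z": 0,"rx": 0,"ry": 0,"rz": -0.307,"fingers": -1},{"x": 118,"y": 412,"z": 0,"rx": 0,"ry": 0,"rz": -0.307,"fingers": -1},{"x": 148,"y": 436,"z": 0,"rx": 0,"ry": 0,"rz": -0.307,"fingers": -1},{"x": 148,"y": 436,"z": 0,"rx": 0,"ry": 0,"rz": -0.307,"fingers": -1},{"x": 148,"y": 436,"z": 0,"rx": 0,"ry": 0,"rz": -0.307,"fingers": -1},{"x": 148,"y": 436,"z": 0,"rx": 0,"ry": 0,"rz": -0.307,"fingers": -1},{"x": 148,"y": 436,"z": 0,"rx": 0,"ry": 0,"rz": -0.307,"fingers": -1},{"x": 148,"y": 436,"z": 0,"rx": 0,"ry": 0,"rz": -0.307,"fingers": -1}])

```text
time_s: 33.05
tool_pos: [0.3431, 0.3083, 0.1996]
tool_rot: [180.0, -0.0, -170.1]
force: [-0.3, -1.1, 0.3]
grip_width: 0.0872
grasp_force: 0.0
```

```bash
python3 - <<'E'
from h import *
K=dict(np.load("wK.npz")); a=np.radians(-7.57); R=np.array([[np.cos(a),np.sin(a)],[-np.sin(a),np.cos(a)]])
w=ray(K,np.array([[302,253],[422,253],[420,410],[304,410]])/2.4+[129.7,59.7],.046)[:,:2]*1e3
print("block top corners",w.round(1).tolist(),"mean",w.mean(0),"neck frame",((w-[515.54,-154.72])@R.T).round(1).tolist())
d=grab("wrist"); np.savez("wL.npz",**d); u=proj(d,[[.3423,.309,.009]])[0]; print(u,d["image"][int(u[1]),int(u[0])],d["image"][int(u[1])-80,int(u[0])])
for th in(15,30,50):
    m=blob(d,u,f=lambda im:im[...,0]-im[...,2]>th); ys,xs=np.nonzero(m); print(m.sum(),xs.min(),xs.max(),ys.min(),ys.max(),fitbox(d,m,(.05,.038,.009)))
go((342,309,9.5,190))
E
```

```text
block top corners [[397.8, -160.4], [403.5, -117.4], [462.8, -124.9], [457.0, -168.7]] mean [ 430.28430327 -142.83655503] neck frame [[-116.0, -21.1], [-116.0, 22.3], [-56.2, 22.6], [-56.2, -21.5]]
[281.86839318 189.70711506] [235 159 109] [120 120 137]
1940 262 300 164 214 [342.49 308.42  10.79   0.98]
1918 262 300 164 213 [342.39 308.46  10.88   0.98]
1906 262 300 164 213 [342.33 308.46  10.73   0.98]
at [343.  308.4 199.7] [-1.8000e+02 -1.0000e-02 -1.7006e+02] t 33.1 q7 57.3 grip 87.0 F [ 0.6  0.  -0.4]
(342, 309, 9.5, 190) shift [  0.9   0.8 190.2] rot [-0.     -0.0002 -0.0011]
```

Call:
drive_tool(moves=[{"x": -0.3,"y": -0.5,"z": 60,"rx": 0,"ry": 0,"rz": -0.014,"fingers": -0.8},{"x": -0.3,"y": -0.5,"z": 115,"rx": 0,"ry": 0,"rz": -0.014,"fingers": -0.5},{"x": -0.3,"y": -0.5,"z": 160,"rx": 0,"ry": 0,"rz": -0.014,"fingers": -0.3},{"x": -0.3,"y": -0.5,"z": 184,"rx": 0,"ry": 0,"rz": -0.014,"fingers": -0.3},{"x": -0.3,"y": -0.5,"z": 190,"rx": 0,"ry": 0,"rz": -0.014,"fingers": -0.3},{"x": -0.3,"y": -0.5,"z": 190,"rx": 0,"ry": 0,"rz": -0.014,"fingers": -0.3},{"x": -0.3,"y": -0.5,"z": 190,"rx": 0,"ry": 0,"rz": -0.014,"fingers": 1},{"x": -0.3,"y": -0.5,"z": 190,"rx": 0,"ry": 0,"rz": -0.014,"fingers": 1},{"x": -0.3,"y": -0.5,"z": 190,"rx": 0,"ry": 0,"rz": -0.014,"fingers": 1},{"x": -0.3,"y": -0.5,"z": 190,"rx": 0,"ry": 0,"rz": -0.014,"fingers": 1},{"x": -0.3,"y": -0.5,"z": 190,"rx": 0,"ry": 0,"rz": -0.014,"fingers": 1},{"x": -0.3,"y": -0.5,"z": 190,"rx": 0,"ry": 0,"rz": -0.014,"fingers": 1}], force=15)

```text
time_s: 34.6
tool_pos: [0.3437, 0.3085, 0.0103]
tool_rot: [-180.0, 0.1, -169.2]
force: [-0.4, -1.9, 5.1]
grip_width: 0.0376
grasp_force: 15.0
```

```bash
python3 - <<'E'
from h import *
go((342.4,308.4,120,190.8),(450,200,120,172.4),(430.6,-143.1,75,172.4))
E
```

```text
at [343.7 308.5  10.3] [-1.7999e+02  6.0000e-02 -1.6922e+02] t 34.6 q7 44.7 grip 37.6 F [-0.4 -1.9  5.1]
(342.4, 308.4, 120, 190.8) shift [   1.2    0.2 -109.7] rot [-0.0001  0.001  -0.0003]
(450, 200, 120, 172.4) shift [ -84.3 -126.4 -109.6] rot [1.000e-04 1.000e-03 3.208e-01]
(430.6, -143.1, 75, 172.4) shift [  -1.  -459.9  -64.7] rot [1.000e-04 1.000e-03 3.208e-01]
```

Call:
drive_tool(moves=[{"x": 0,"y": 0,"z": -40,"rx": 0,"ry": 0,"rz": 0,"fingers": 1},{"x": 0,"y": 0,"z": -100,"rx": 0,"ry": 0,"rz": 0,"fingers": 1},{"x": -30,"y": -42,"z": -120,"rx": 0,"ry": 0,"rz": 0.1,"fingers": 1},{"x": -60,"y": -86,"z": -120,"rx": 0,"ry": 0,"rz": 0.2,"fingers": 1},{"x": -84,"y": -126,"z": -120,"rx": 0,"ry": 0,"rz": 0.321,"fingers": 1},{"x": -72,"y": -180,"z": -120,"rx": 0,"ry": 0,"rz": 0.321,"fingers": 1},{"x": -58,"y": -235,"z": -120,"rx": 0,"ry": 0,"rz": 0.321,"fingers": 1},{"x": -44,"y": -290,"z": -120,"rx": 0,"ry": 0,"rz": 0.321,"fingers": 1},{"x": -30,"y": -345,"z": -120,"rx": 0,"ry": 0,"rz": 0.321,"fingers": 1},{"x": -16,"y": -400,"z": -120,"rx": 0,"ry": 0,"rz": 0.321,"fingers": 1},{"x": -6,"y": -440,"z": -110,"rx": 0,"ry": 0,"rz": 0.321,"fingers": 1},{"x": -2.4,"y": -460,"z": -80,"rx": 0,"ry": 0,"rz": 0.321,"fingers": 1},{"x": -2.4,"y": -460,"z": -62,"rx": 0,"ry": 0,"rz": 0.321,"fingers": 1},{"x": -2.4,"y": -460,"z": -62,"rx": 0,"ry": 0,"rz": 0.321,"fingers": 1},{"x": -2.4,"y": -460,"z": -62,"rx": 0,"ry": 0,"rz": 0.321,"fingers": 1},{"x": -2.4,"y": -460,"z": -62,"rx": 0,"ry": 0,"rz": 0.321,"fingers": 1},{"x": -2.4,"y": -460,"z": -62,"rx": 0,"ry": 0,"rz": 0.321,"fingers": 1}])

```text
time_s: 36.72
tool_pos: [0.4321, -0.1432, 0.0725]
tool_rot: [-180.0, 0.1, 172.4]
force: [-0.5, -0.1, -0.1]
grip_width: 0.0377
grasp_force: 15.0
```

```bash
python3 - <<'E'
from h import *
d=grab("wrist"); np.savez("wM.npz",**d)
go((432,-143.4,56.8,172.4))
# rows along the mid column: colours at transitions
u=proj(d,[[.4308-.03,-.139,.046],[.4068-.0,-.140,.080]]); print(u)
col=d["image"][:,280].astype(int); g=col
for r in range(150,270,2): print(r,g[r].tolist(),end="; ")
E
```

```text
at [ 432.  -143.1   72.3] [-1.7997e+02  6.0000e-02  1.7241e+02] t 36.77 q7 96.1 grip 37.2 F [ 0.1 -0.8 -0.4]
(432, -143.4, 56.8, 172.4) shift [-0.  -0.3 15.5] rot [-0.0004  0.001   0.0002]
[[280.76501075 197.16596315]
 [280.27686377 228.86944422]]
150 [125, 126, 134]; 152 [126, 126, 134]; 154 [128, 127, 134]; 156 [127, 127, 134]; 158 [129, 128, 135]; 160 [130, 129, 135]; 162 [133, 130, 136]; 164 [132, 132, 135]; 166 [135, 132, 136]; 168 [137, 134, 137]; 170 [138, 135, 136]; 172 [140, 136, 137]; 174 [141, 137, 137]; 176 [141, 138, 137]; 178 [144, 140, 138]; 180 [145, 140, 137]; 182 [148, 141, 137]; 184 [255, 235, 163]; 186 [169, 148, 114]; 188 [254, 239, 167]; 190 [252, 238, 171]; 192 [250, 234, 164]; 194 [251, 234, 167]; 196 [251, 237, 167]; 198 [255, 255, 239]; 200 [255, 255, 254]; 202 [255, 255, 254]; 204 [255, 255, 254]; 206 [255, 255, 254]; 208 [255, 255, 254]; 210 [255, 255, 254]; 212 [255, 255, 254]; 214 [255, 255, 254]; 216 [255, 255, 255]; 218 [156, 117, 70]; 220 [166, 131, 84]; 222 [230, 166, 108]; 224 [239, 178, 118]; 226 [238, 176, 117]; 228 [238, 177, 118]; 230 [237, 176, 117]; 232 [239, 174, 116]; 234 [239, 174, 116]; 236 [239, 177, 116]; 238 [238, 175, 115]; 240 [238, 176, 115]; 242 [238, 174, 114]; 244 [237, 173, 114]; 246 [237, 171, 113]; 248 [236, 170, 113]; 250 [236, 168, 112]; 252 [237, 168, 113]; 254 [237, 168, 112]; 256 [236, 166, 112]; 258 [236, 165, 110]; 260 [236, 165, 111]; 262 [235, 164, 110]; 264 [235, 163, 109]; 266 [237, 164, 112]; 268 [239, 163, 111];
```

```bash
python3 - <<'E'
from h import *
d=dict(np.load("wM.npz")); a=np.radians(-7.57); R=np.array([[np.cos(a),np.sin(a)],[-np.sin(a),np.cos(a)]])
f=lambda uv,z:((ray(d,np.array(uv),z)[:,:2]*1e3-[515.54,-154.72])@R.T).round(1).tolist()
im=d["image"].astype(int)
print("ends: foot line",f([[280,185.8]],.016),"block",f([[280,197.3]],.046),"cap",f([[280,217.3]],.062),f([[280,221]],.071))
r=206; x=np.nonzero(im[r,:,0]>im[r,:,2].min()*0+200)[0]; print("block cols",x.min(),x.max(),f([[x.min()-.5,r],[x.max()+.5,r]],.046))
r=226; c=(im[r,:,0]-im[r,:,2]>90)&(im[r,:,2]<140); x=np.nonzero(c)[0]; print("cap cols",x.min(),x.max(),f([[x.min()-.5,r],[x.max()+.5,r]],.071))
E
```

```text
ends: foot line [[-115.7, -0.0]] block [[-115.7, 0.1]] cap [[-109.6, 0.1]] [[-110.5, 0.1]]
block cols 239 322 [[-111.0, -21.8], [-111.0, 22.4]]
cap cols 240 320 [[-108.1, -18.5], [-108.1, 18.8]]
```

The block end is flush with the foot line (both −115.7). The cap is within 0.6 mm of centred, so I'll set it down.

Call:
drive_tool(moves=[{"x": 0.5,"y": 0.1,"z": 5,"rx": 0,"ry": 0,"rz": 0,"fingers": 1},{"x": 0.5,"y": 0.1,"z": 11,"rx": 0,"ry": 0,"rz": 0,"fingers": 1},{"x": 0.5,"y": 0.1,"z": 14.5,"rx": 0,"ry": 0,"rz": 0,"fingers": 1},{"x": 0.5,"y": 0.1,"z": 15.7,"rx": 0,"ry": 0,"rz": 0,"fingers": 1},{"x": 0.5,"y": 0.1,"z": 15.7,"rx": 0,"ry": 0,"rz": 0,"fingers": 1},{"x": 0.5,"y": 0.1,"z": 15.7,"rx": 0,"ry": 0,"rz": 0,"fingers": 1},{"x": 0.5,"y": 0.1,"z": 15.7,"rx": 0,"ry": 0,"rz": 0,"fingers": -0.2},{"x": 0.5,"y": 0.1,"z": 15.7,"rx": 0,"ry": 0,"rz": 0,"fingers": -0.2},{"x": 0.5,"y": 0.1,"z": 15.7,"rx": 0,"ry": 0,"rz": 0,"fingers": -0.2},{"x": 0.5,"y": 0.1,"z": 5,"rx": 0,"ry": 0,"rz": 0,"fingers": -0.3},{"x": 0.5,"y": 0.1,"z": -30,"rx": 0,"ry": 0,"rz": 0,"fingers": -0.6},{"x": 0.5,"y": 0.1,"z": -85,"rx": 0,"ry": 0,"rz": 0,"fingers": -1},{"x": 0.5,"y": 0.1,"z": -130,"rx": 0,"ry": 0,"rz": 0,"fingers": -1},{"x": 0.5,"y": 0.1,"z": -130,"rx": 0,"ry": 0,"rz": 0,"fingers": -1},{"x": 0.5,"y": 0.1,"z": -130,"rx": 0,"ry": 0,"rz": 0,"fingers": -1},{"x": 0.5,"y": 0.1,"z": -130,"rx": 0,"ry": 0,"rz": 0,"fingers": -1}])

```text
time_s: 38.78
tool_pos: [0.4302, -0.1427, 0.2004]
tool_rot: [180.0, -0.1, 172.4]
force: [-0.6, 0.3, 0.5]
grip_width: 0.0865
grasp_force: 0.0
```

```bash
python3 - <<'E'
from h import *
d=grab("wrist"); go()
u=proj(d,[[.4305,-.143,.055]])[0]; im=d["image"].astype(int); print(im[int(u[1]),int(u[0])])
m=blob(d,u,f=lambda im:(im[...,2]<165)&(im[...,0]-im[...,2]>60)&(im[...,1]<215)); print(m.sum())
r=fitbox(d,m,(.05,.038,.009),z0=.046); print("cap",r)
a=np.radians(-7.57); R=np.array([[np.cos(a),np.sin(a)],[-np.sin(a),np.cos(a)]]); print("neck frame",R@(r[:2]-[515.54,-154.72]))
E
```

```text
at [ 430.2 -142.7  200.4] [ 1.7996e+02 -1.5000e-01  1.7240e+02] t 38.83 q7 98.8 grip 86.5 F [ 0.5 -0.5 -0.1]
[197 129  85]
2451
cap [ 429.86 -142.92  171.96    0.97]
neck frame [-86.48777013   0.4099008 ]
```

```bash
python3 -c "
from cell import workorder
print(workorder.sign_off())"
```

```text
the job is handed in; nothing more can be done
None
```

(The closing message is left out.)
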